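# Load a stone moulding into the dust booth

## Task

Get the stone moulding into the dust booth ready for dressing: lift the sash until the lower edge of its lip is level with the pointer on the post, fit the moulding's plywood plate fully down over the carriage's spindle and locating pin, and push the carriage fully home into the booth. Keep the moulding upright, and leave the mallet, the stone offcut and the steel square where they are.

Things in the scene. Friction and masses are not known exactly. Their poses are not given: they have to be found in the camera images.
- booth_front (a point): Clear-walled dust booth with aluminium frame, fixed on the bench; this point is on the bench top under the middle of the sash. Its x axis goes into the booth (away from the robot side), y to the left, z up. Two posts 30 mm square and 420 mm tall stand at y = -185 and +185 mm, x = -15 to +15 mm; the booth is 160 mm deep behind the sash and roofed at 265 mm. A slide base 140 mm wide, 20 mm high with its rails, runs from x = -280 to +160 mm along the middle.
- sash_lip (a point): Vertical sash (clear panel, aluminium bottom rail, 200 mm tall), counterbalanced by springs inside the posts: it stays where it is left and needs about 5 N plus some damping (20 N per m/s) to move up or down. Along its bottom a lip 300 mm long and 10 mm thick juts out 31 mm from the rail towards the robot. This point is the lower front edge of the lip, at its middle, 38 mm in front of booth_front; axes as booth_front.
- sash (a joint): Height of the sash above its lowest position, m, 0 to 0.16, grows upward. At 0 the underside of the lip is 75 mm above the bench.
- mark (a point): Tip of the height pointer: a flat level steel blade 24 mm wide, 4 mm thick, jutting 45 mm towards the robot from the front of the left post (left as seen from the robot). The point is at mid-thickness; its height is the height wanted for the lip's lower edge.
- carriage (a joint): Travel of the carriage into the booth along the booth's x axis, m, 0 (all the way out) to 0.18 (fully home, against its stop). Slides with about 4 N of friction plus damping (15 N per m/s).
- spindle (a point): Foot of the carriage's central steel shaft (diameter 20 mm, 23 mm tall, chamfered top), on the top face of the carriage deck, 35 mm above the bench. The deck is 200 mm (x) by 110 mm (y), from 120 mm before this point to 80 mm beyond it. Axes as booth_front, moves with the carriage. With the carriage home this point is 40 mm inside the sash plane.
- pin (a point): Foot of the carriage's locating pin (diameter 10 mm, 17 mm tall, chamfered top), 55 mm from the spindle on the -x side (the side of the push handle).
- push_handle (a point): Wooden push handle: an upright block on the near end of the carriage, 16 mm thick in x, 80 mm wide, its top 95 mm above the bench. This point is the middle of its near face (facing the robot, -x), 118 mm from the spindle axis and 65 mm above the bench. Axes as booth_front.
- work_stone (a point): The loose work: a sandstone moulding with one stepped end, 56 mm wide (y) and 60 mm tall, bonded on a plywood plate 150 x 90 x 24 mm; about 0.75 kg in all. This point is on the axis of the centre bore, mid-height of the stone, 54 mm above the plate's underside. The stone runs from x = -35 to +65 mm at its foot (to +38 mm at the top, stepped end at +x), with flat side faces at y = -28 and +28 mm. z up. The plate's end without stone, at -x, has the small pin hole through it.
- work_bore (a point): Centre of the plate's centre bore (diameter 23 mm, 24 mm deep, covered by the stone) at the underside of the plate, which is the underside of the work. Seated, it lies on spindle. Axes as work_stone.
- work_pinhole (a point): The plate's pin hole (diameter 14 mm, right through, seen from above beside the stone), at the plate's underside, 55 mm from the bore on the -x side. Seated, it lies on pin. Both holes are chamfered 2 mm below.
- mallet: Bystander: white mason's mallet standing on its head, handle up, head diameter 110 mm, 225 mm tall. Origin under its centre. Stands on one side of the carriage, the work on the other.
- offcut: Bystander: stepped sandstone block 90 x 130 x 75 mm, at the left end of the bench. Origin under its centre.
- square: Bystander: flat steel L-shaped square, 200 x 150 mm, up to 8 mm thick, at the right end of the bench. Origin under the middle of its long leg.
Mind the look-alikes: they are no part of the job. Leave any green, purple or turquoise look-alike of the part that bears work_stone alone.

How it is judged:
By the outcome, as a careful person would: the job done as asked, in the order asked, and still so for the second after the job is handed in, with the robot touching nothing.
It also fails if it takes over 72 s, if anything falls off the work surface, if the arm or the gripper's body presses on something with over 40 N, if the wrist force passes 120 N, or if a joint passes its speed limit or range.

## Robot

A 7-joint arm with a two-finger parallel gripper is mounted at the origin on the work surface. World frame = base frame: x ahead of the robot, y to its left, z up, the work surface at z = 0. Lengths are in m, angles in rad, forces in N, time in s.
With the tool pointing down it reaches from about 0.425 to 1.025 m from the base axis. Payload 9.4 kg.
Tool frame: the origin (TCP) lies between the finger pads; the fingertips stand robot.finger_overhang ahead of it and the grasp point (between the pads) lies 8 mm behind it (robot.finger_overhang is the distance from the TCP to the fingertips, in m); z points along the fingers, x is the direction in which the jaws open and shut, and the axes are right-handed (so a half turn about z gives the same grasp; the last joint's range is limited). The gripper opens to 85 mm and grips with 20 to 120 N. Pads are 22 mm wide; open, the fingers measure 114 mm over their backs; the gripper's body (76 mm by 85 mm) begins 54 mm behind the grasp point. The pads swing forward as they close: fully open they stand 13 mm farther back than shut.
Start: joints at [1.045, 0.599, -0.003, 1.599, 0.002, 0.943, -0.08], TCP at [0.315, -0.653, 0.242] pointing down, gripper open.
Joint ranges: [-2.57, 2.57], [-0.35, 1.97], [-1.29, 1.29], [0.11, 2.56], [-1.05, 4.19], [0.11, 1.86], [-2.63, 2.63]. Speed limits (rad/s): [2.22, 2.22, 3.01, 3.01, 3.14, 3.14, 3.14].

## Interface

Orientations are given as a unit quaternion [x, y, z, w].
In Python, from plant import robot, optics gives the robot as it stands.
- The arm moves only by the tool move_arm, never from a script. Its argument "steps" is one flat list of numbers, 5 for each row, row after row: the closure, from 0 (fully open) to 1 (shut), then the shift along the tool's x, y, z in m, then the turn about the tool's z in degrees. A call has 1 to 10 rows; each row shifts and turns the commanded pose from where the row before left it, along the tool's axes as they then stand; what a row does not reach is not made up. A row lasts 1/12 s, in which the tool goes at most 41.7 mm and 7.16 degrees, less where a joint would pass 70% of its speed; a pose out of reach is approached as far as the arm can. A call is refused whole if a number of a shift passes 0.0417 or a number of a turn 7.16, either way. A call with a gripper value outside its range is refused whole. The fingers move at their own pace and stop on an object; the grip force is fixed at half the most. Time passes only in rows, so rows that do not move let the fingers close. It gives the time, the measured TCP pose, the force and the opening at its end, in the units of the state.
- robot.sense(): the state, without advancing time (a new reading comes with each control period).
- optics.grab_frame(name): name is "side" or "top" or "wrist"; returns (picture, depth): 420x560x3 uint8, red, green, blue; 420x560 float32, m along the optical axis (not along the pixel's ray), 0 where there is no reading.
- optics.get_calibration(name): a dict with "K" (3x3 intrinsics, pixels), "R" (3x3) and "t" (3): a world point X has camera coordinates R X + t; the wrist camera has in their place "T_tool_cam" (4x4, takes a point from camera to tool coordinates, whose origin is the TCP and whose axes are the tool frame's). Camera axes: x right, y down, z forward; pixel columns grow to the right and rows downward; lengths in m; the calibration is good to about 2 mm. A picture is of the moment at which its call begins: read the wrist's pose just before it. get_calibration takes no time and is no camera call.
- robot.sign_off(): hands the job in, once; it reports no verdict.
The state is a dict: "time_s": time; "q": joint angles; "qd": joint speeds; "tau": joint torques, N m; "tool_pos": TCP position; "eef_rot": TCP orientation; "ft_force": force on the tool from outside, world axes, zero at the start; "wrist_torque": the same for the moment, N m; "opening": finger opening in m.
Only numpy, scipy, OpenCV 4.12 (cv2) and the standard library are available. Lean on these libraries where they do the work, as an engineer would, in place of code of your own. Each camera call takes 0.05 s, during which the arm holds its last target.

## Working session

There is one attempt and no reset: what is moved stays moved. The work goes in short steps, Python scripts to look and compute and a tool call to move; the robot and the scene stay as the last step left them, time stands still between calls to the robot, and variables do not carry over. Pictures are saved under pics/ and viewed, and the job is handed in when it is done.

Besides the shell and the picture viewer there is one more tool, called after ">>>" as name(argument=value, ...), one argument or row to a line, values as JSON. move_arm: Moves the arm, as the interface text tells. Its arguments: {"type":"object","properties":{"steps":{"type":"array"}},"required":["steps"]}

```bash
ls; mkdir -p pics; python3 - <<'E'
from plant import robot, optics
import cv2, numpy as np
s=robot.sense(); print(s); print(robot.finger_overhang)
for n in ["side","top","wrist"]:
    p,d=optics.grab_frame(n); cv2.imwrite(f"pics/{n}0.png",p[:,:,::-1]); np.savez(f"pics/{n}0.npz",p=p,d=d)
    print(n,optics.get_calibration(n))
E
```

```text
pics
{'time_s': 0.0, 'q': array([ 1.04532095,  0.60015976, -0.00252908,  1.60014798,  0.00179303,
        0.94286498, -0.07980737]), 'qd': array([-1.89388406e-04, -9.03376915e-04, -1.22130988e-03,  2.92384336e-04,
       -1.08013047e-03, -9.00849638e-04, -4.47684855e-05]), 'tau': array([ 5.73411344e-04, -7.76463962e+01,  1.56497620e+00, -2.58007586e+01,
        1.23735759e-02,  9.05391615e-03, -8.48944062e-07]), 'tool_pos': array([ 0.31433265, -0.65280895,  0.24138565]), 'eef_rot': array([ 8.46727073e-01, -5.32026918e-01, -7.04185635e-04, -3.55837111e-04]), 'ft_force': array([ 0.07852702, -0.42846292,  0.35459506]), 'wrist_torque': array([-0.02841651,  0.02257962, -0.02677776]), 'opening': 0.08536419867810997}
0.011
side {'K': array([[463.84819234,   0.        , 279.65597473],
       [  0.        , 463.84819234, 207.13381798],
       [  0.        ,   0.        ,   1.        ]]), 'R': array([[-0.82815904, -0.56037757,  0.01138383],
       [-0.41999572,  0.60698901, -0.67466135],
       [ 0.37115523, -0.56350805, -0.73803961]]), 't': array([0.40765413, 0.31630037, 1.23078528])}
top {'K
[... 184 characters left out ...]
-0.99994643, -0.00730528],
       [-0.99407303, -0.00649705, -0.10852002],
       [ 0.10846675,  0.00805775, -0.99406742]]), 't': array([-0.00352832,  0.51233421,  1.65177588])}
wrist {'K': array([[356.11812824,   0.        , 279.59416801],
       [  0.        , 356.11812824, 213.54662646],
       [  0.        ,   0.        ,   1.        ]]), 'T_tool_cam': array([[ 9.99999615e-01,  7.86652158e-04,  3.89818886e-04,
         3.87569743e-04],
       [-8.64570756e-04,  9.59568580e-01,  2.81473610e-01,
        -7.15286615e-02],
       [-1.52636132e-04, -2.81473839e-01,  9.59568890e-01,
        -1.31813271e-01],
       [ 0.00000000e+00,  0.00000000e+00,  0.00000000e+00,
         1.00000000e+00]])}
```

View pics/side0.png

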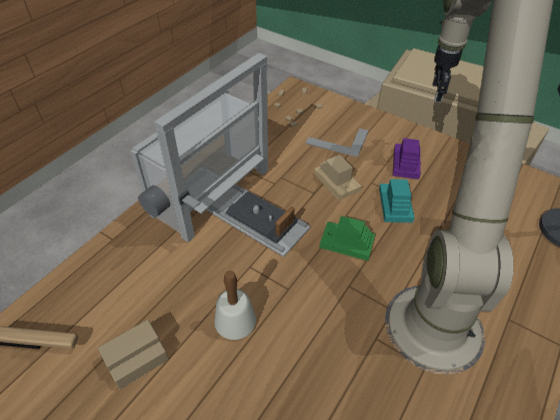

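View pics/top0.png

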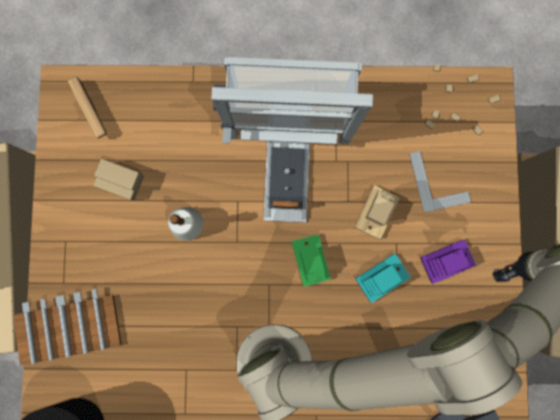

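The possible works are sandstone/plywood at top (378,211), green (311,260), turquoise (383,278) and purple (448,261). Only the sandstone one on bare plywood fits the description. I'll enlarge it and the booth.

```bash
cat > h.py <<'E'
import numpy as np, cv2
from plant import robot, optics
from scipy.spatial.transform import Rotation as Rot
def cloud(name,d):
    c=optics.get_calibration(name);K=c["K"]
    v,u=np.mgrid[0:d.shape[0],0:d.shape[1]]
    X=np.stack([(u-K[0,2])/K[0,0]*d,(v-K[1,2])/K[1,1]*d,d],-1)
    if "R" in c: W=(X-c["t"])@c["R"]
    else:
        s=robot.sense();T=c["T_tool_cam"];W=(X@T[:3,:3].T+T[:3,3])@Rot.from_quat(s["eef_rot"]).as_matrix().T+s["tool_pos"]
    return W
def ray(name,uv,z,s=None):
    c=optics.get_calibration(name);K=c["K"];r=np.linalg.inv(K)@[uv[0],uv[1],1]
    if "R" in c: o=-c["R"].T@c["t"];D=c["R"].T@r
    else:
        s=s or robot.sense();T=c["T_tool_cam"];R=Rot.from_quat(s["eef_rot"]).as_matrix()
        o=R@T[:3,3]+s["tool_pos"];D=R@T[:3,:3]@r
    return o+D*(z-o[2])/D[2]
def proj(name,X):
    c=optics.get_calibration(name);x=c["K"]@(c["R"]@np.asarray(X)+c["t"]);return x[:2]/x[2]
E
python3 - <<'E'
from h import *
for n,(u0,v0,u1,v1) in {"top":(200,40,440,250),"side":(130,50,370,260)}.items():
    f=np.load(f"pics/{n}0.npz");p=f["p"]
    c=cv2.resize(p[v0:v1,u0:u1,::-1],None,fx=3.2,fy=2.8,interpolation=cv2.INTER_CUBIC)
    cv2.imwrite(f"pics/{n}0c.png",c)
    W=cloud(n,f["d"])
    for uv in ([(378,211),(290,170),(250,200),(378,235),(228,135),(290,135)] if n=="top" else [(338,165),(355,185),(260,211)]): print(n,uv,W[uv[1],uv[0]].round(4))
E
```

```text
top (378, 211) [ 0.477  -0.3223  0.0836]
top (290, 170) [ 0.6123 -0.0489  0.0376]
top (250, 200) [ 5.181e-01  8.140e-02 -4.000e-04]
top (378, 235) [ 0.4053 -0.334   0.0168]
top (228, 135) [0.6893 0.1379 0.1938]
top (290, 135) [ 0.7093 -0.0468  0.1148]
side (338, 165) [ 0.4799 -0.323   0.0853]
side (355, 185) [ 0.4105 -0.3269  0.0285]
side (260, 211) [ 0.6001 -0.0486  0.0336]
```

View pics/top0c.png

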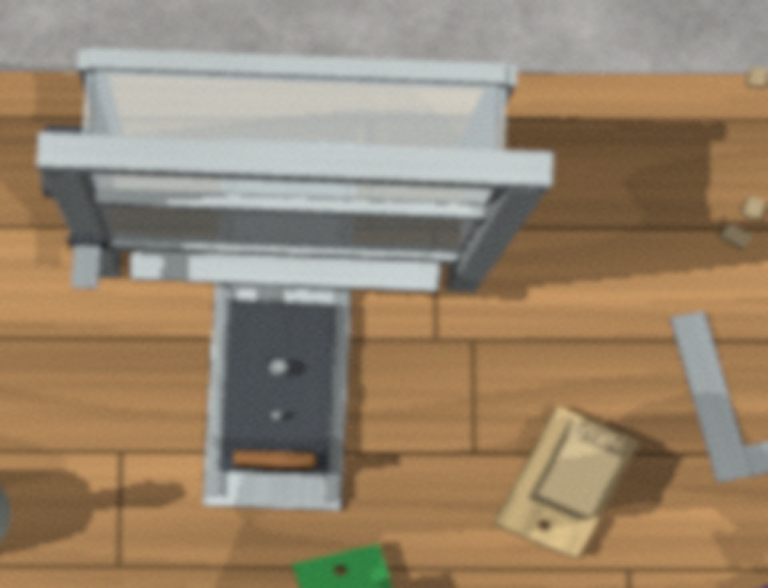

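View pics/side0c.png

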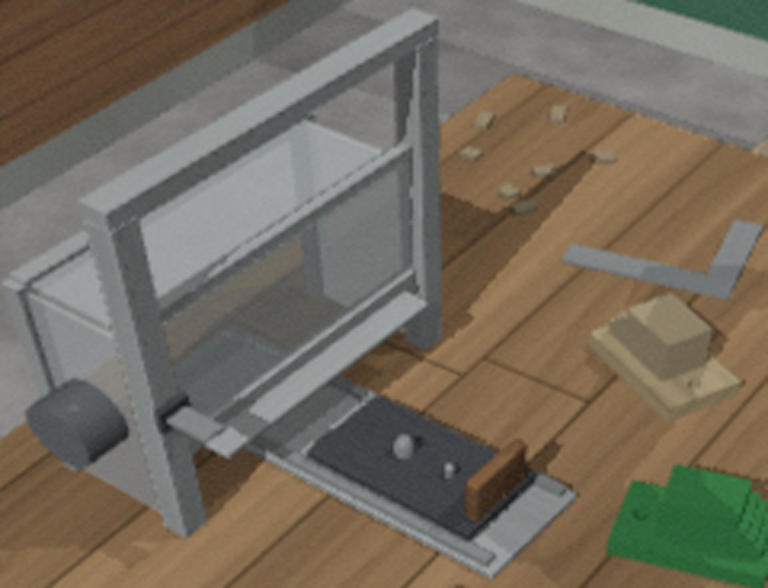

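The work is confirmed: sandstone on bare plywood, pin hole at crop (545,524). Next I measure the booth axis, the lip, the pointer, the spindle and the work from the depth clouds.

```bash
python3 - <<'E'
from h import *
f=np.load("pics/top0.npz");W=cloud("top",f["d"]);p=f["p"].astype(int)
def rect(m,name):
    m=m.astype(np.uint8); n,l,st,_=cv2.connectedComponentsWithStats(m); i=1+st[1:,4].argmax(); m=l==i
    pts=W[m][:,:2].astype(np.float32); r=cv2.minAreaRect(pts*1000); print(name,m.sum(),"c",np.round(r[0],1),"size",np.round(r[1],1),"ang",round(r[2],2),"z",np.median(W[m][:,2]).round(4), "bb",st[i])
    return m
X,Y,Z=W[...,0],W[...,1],W[...,2]
reg=(X>.3)&(X<.6)&(Y<-.22)&(Y>-.45)
sand=reg
rect(sand&(Z>.012)&(Z<.035),"plate");rect(sand&(Z>.074)&(Z<.095),"stonetop");rect(sand&(Z>.04)&(Z<.074),"step")
rect(sand&(Z>.012),"work all")
b=(Y>-.3)&(Y<.2)&(X>.4)
rect(b&(Z>.37)&(X>.6),"beam")
rect(b&(Z>.095)&(Z<.14)&(X>.6)&(X<.76),"lip")
rect(b&(Z>.17)&(Z<.21)&(X>.6)&(X<.74)&(Y>.08),"mark")
rect(b&(abs(Z-.035)<.006)&(p.max(2)<90),"deck")
rect(b&(Z>.08)&(Z<.11)&(X<.6)&(X>.45)&(Y>-.12)&(Y<.02),"handle")
rect(b&(Z>.012)&(Z<.045)&(X<.75)&(X>.42)&(Y>-.16)&(Y<.06),"slide")
E
```

```text
plate 687 c [ 481.5 -329.3] size [ 90.9 150.5] ang 64.79 z 0.0242 bb [354 185  45  54 687]
stonetop 439 c [ 483.9 -331. ] size [57.4 76.8] ang 64.0 z 0.0841 bb [368 195  26  29 439]
step 170 c [ 494.8 -335.7] size [ 56.5 100.4] ang 65.05 z 0.0588 bb [366 189  29  36 170]
work all 1307 c [ 481.5 -329.3] size [ 90.9 150.5] ang 64.79 z 0.0314 bb [ 354  185   45   54 1307]
beam 2395 c [730.8 -43.3] size [400.9  33.9] ang 87.71 z 0.4392 bb [ 211   87  162   27 2395]
lip 1459 c [712.1 -51. ] size [379.5  42.4] ang 87.3 z 0.1116 bb [ 231  124  123   20 1459]
mark 241 c [713.9 130.6] size [52.4 96.4] ang 50.62 z 0.1931 bb [221 118  28  25 241]
deck 1451 c [587.9 -39.6] size [104.8 195.1] ang 87.72 z 0.0352 bb [ 270  148   35   61 1451]
handle 143 c [499.5 -34.2] size [78. 17.] ang 87.64 z 0.0944 bb [273 200  26   7 143]
slide 2745 c [581.9 -36.8] size [139.6 262.3] ang 87.74 z 0.0326 bb [ 263  141   46   81 2745]
```

```bash
python3 - <<'E'
from h import *
th=np.deg2rad(-2.28);ex=np.array([np.cos(th),np.sin(th)]);ey=np.array([-ex[1],ex[0]]);B=np.array([.7308,-.0433])
for n in ["top","side"]:
    f=np.load(f"pics/{n}0.npz");W=cloud(n,f["d"]);q=W[...,:2]-B;x=q@ex;y=q@ey;Z=W[...,2]
    def rep(nm,m): 
        if m.sum(): print(n,nm,m.sum(),"x",np.percentile(x[m],[2,50,98]).round(4),"y",np.percentile(y[m],[2,50,98]).round(4),"z",np.percentile(Z[m],[5,50,95]).round(4))
    rep("lip",(x>-.045)&(x<-.01)&(abs(y)<.14)&(Z>.09)&(Z<.14))
    rep("mark",(x>-.075)&(x<-.018)&(y>.16)&(y<.21)&(Z>.15)&(Z<.25))
    rep("postL",(abs(x)<.03)&(y>.15)&(y<.22)&(Z>.1)&(Z<.4))
    rep("spin",(x>-.16)&(x<-.09)&(abs(y)<.03)&(Z>.042)&(Z<.075))
    rep("spintop",(x>-.16)&(x<-.09)&(abs(y)<.03)&(Z>.053)&(Z<.075))
    rep("pin",(x>-.20)&(x<-.162)&(abs(y)<.03)&(Z>.042)&(Z<.07))
    rep("handle",(x>-.27)&(x<-.20)&(abs(y)<.05)&(Z>.088)&(Z<.1))
    rep("postR",(x>-.03)&(x<.02)&(y<-.16)&(y>-.21)&(Z>.1)&(Z<.4))
    w=W[...,:2]-[.4815,-.3293];a=np.deg2rad(-25.2);wx=w@[np.cos(a),np.sin(a)];wy=w@[-np.sin(a),np.cos(a)]
    m=(abs(wy)<.026)&(wx>.042)&(wx<.06); print("ledge z",np.percentile(Z[m],[5,50,95]))
    m=(abs(wy)<.06)&(abs(wx)<.1)&(Z>.074); print("stonetop wx",np.percentile(wx[m],[2,98]),"wy",np.percentile(wy[m],[2,98]))
for uv in [(370.3,227.1)]: print("pinhole",ray("top",uv,.024))
print("spin",ray("top",(287.5,170.7),.055),"pin",ray("top",(286.6,187.9),.05))
E
```

```text
top lip 834 x [-0.0379 -0.0247 -0.0104] y [-0.1351 -0.0015  0.1353] z [0.1037 0.1099 0.1161]
top mark 165 x [-0.0675 -0.0404 -0.0196] y [0.1692 0.1849 0.2001] z [0.1857 0.1929 0.2067]
top postL 532 x [-0.0264 -0.0138  0.0254] y [0.1511 0.1716 0.1988] z [0.1256 0.2652 0.3818]
top spin 45 x [-0.1518 -0.125  -0.1097] y [-0.0247  0.0023  0.0259] z [0.0427 0.0523 0.0638]
top spintop 20 x [-0.1304 -0.1232 -0.1159] y [-0.0069  0.001   0.0092] z [0.0534 0.0581 0.0645]
top pin 19 x [-0.1897 -0.1788 -0.1673] y [-0.0253 -0.0001  0.0133] z [0.0428 0.0459 0.0549]
top handle 114 x [-0.2398 -0.2318 -0.224 ] y [-0.0388 -0.0019  0.0386] z [0.0897 0.0943 0.0989]
top postR 436 x [-0.0163 -0.0143  0.0075] y [-0.1976 -0.1765 -0.1612] z [0.1208 0.266  0.3852]
ledge z [0.05297326 0.0610348  0.07124084]
stonetop wx [-0.03415436  0.03734683] wy [-0.02773856  0.02711228]
side lip 732 x [-0.0407 -0.0272 -0.0104] y [-0.1351  0.0059  0.1354] z [0.1048 0.1105 0.1149]
side mark 208 x [-0.07   -0.0326 -0.0184] y [0.1703 0.1877 0.2041] z [0.1853 0.1932 0.2062]
side postL 1433 x [-0.0253 -0.0138  0.0115] y [0.1521 0.1945 0.2026] z [0.1172 0.2649 0.3871]
side spin 39 x [-0.1381 -0.1263 -0.1157] y [-0.0032  0.0062  0.0127] z [0.0426 0.0541 0.0612]
side spintop 24 x [-0.1316 -0.1261 -0.115 ] y [-0.002   0.0041  0.0103] z [0.0532 0.057  0.0613]
side pin 12 x [-0.1925 -0.1789 -0.1751] y [-0.0057  0.0015  0.0164] z [0.0425 0.0469 0.0537]
side handle 127 x [-0.2416 -0.2356 -0.2262] y [-0.0344  0.0054  0.0416] z [0.0894 0.0949 0.099 ]
side postR 925 x [-0.0189 -0.0142  0.01  ] y [-0.198  -0.172  -0.1614] z [0.1229 0.279  0.3887]
ledge z [0.02765388 0.06027257 0.06679196]
stonetop wx [-0.03809485  0.03446758] wy [-0.02703423  0.02931685]
pinhole [ 0.43023453 -0.30825092  0.024     ]
spin [ 0.60706785 -0.04056185  0.055     ] pin [ 0.55222554 -0.03802642  0.05      ]
```

>>> move_arm(
  steps=[0, 0, 0, 0, -7, 0, 0, 0, 0, -7, 0, 0, 0, 0, -7, 0, 0, 0, 0, -7, 0, 0, 0, 0, -7, 0, 0, 0, 0, -7, 0, 0, 0, 0, -7, 0, 0, 0, 0, -7, 0, 0, 0, 0, -7, 0, 0, 0, 0, -7],
)

```text
time_s: 0.98
tool_pos: [0.3144, -0.6531, 0.2419]
eef_rot: [0.999, 0.053, -0.0, -0.0]
ft_force: [0.2, 0.2, -0.3]
opening: 0.0854
```

```bash
cat >> h.py <<'E'
def yaw(s):
    R=Rot.from_quat(s["eef_rot"]).as_matrix();return np.degrees(np.arctan2(R[1,0],R[0,0]))
def st():
    s=robot.sense();print("t",round(s["time_s"],2),"pos",s["tool_pos"].round(4),"yaw",yaw(s).round(2),"F",s["ft_force"].round(1),"T",s["wrist_torque"].round(2),"op",round(s["opening"],4),"q",s["q"].round(2));return s
def to(target,s=None,yawto=None):
    "shift in tool axes (current yaw, after optional yaw) to reach the target TCP"
    s=s or robot.sense();a=np.deg2rad(yaw(s) if yawto is None else yawto);d=np.asarray(target)-s["tool_pos"]
    t=[np.cos(a)*d[0]+np.sin(a)*d[1], np.sin(a)*d[0]-np.cos(a)*d[1], -d[2]]
    print("tool shift mm",np.round(np.array(t)*1000,1),"rows",np.ceil(np.linalg.norm(t)/.0417), "turn",None if yawto is None else -((yawto-yaw(s)+180)%360-180))
E
python3 - <<'E'
from h import *
st(); to([.4887,-.3327,.242],yawto=64.8)
E
```

```text
t 0.98 pos [ 0.3144 -0.6531  0.2419] yaw 6.06 F [ 0.2  0.2 -0.3] T [ 0.01 -0.    0.  ] op 0.0854 q [ 1.25  0.62 -0.34  1.58  0.23  0.98  0.94]
tool shift mm [ 3.641e+02  2.130e+01 -1.000e-01] rows 9.0 turn -58.742074939545745
```

>>> move_arm(
  steps=[0, 0, 0, 0, -7, 0, 0, 0, 0, -7, 0, 0, 0, 0, -7, 0, 0, 0, 0, -7, 0, 0, 0, 0, -7, 0, 0, 0, 0, -7, 0, 0, 0, 0, -7, 0, 0, 0, 0, -7, 0, 0, 0, 0, -2.7],
)

```text
time_s: 1.73
tool_pos: [0.3141, -0.6532, 0.2417]
eef_rot: [0.844, 0.536, -0.0, -0.0]
ft_force: [0.1, -0.2, 0.2]
opening: 0.0851
```

>>> move_arm(
  steps=[0, 0.0364, 0.0021, 0, 0, 0, 0.0364, 0.0021, 0, 0, 0, 0.0364, 0.0021, 0, 0, 0, 0.0364, 0.0021, 0, 0, 0, 0.0364, 0.0021, 0, 0, 0, 0.0364, 0.0021, 0, 0, 0, 0.0364, 0.0021, 0, 0, 0, 0.0364, 0.0021, 0, 0, 0, 0.0364, 0.0021, 0, 0, 0, 0.0364, 0.0021, 0, 0],
)

```text
time_s: 2.57
tool_pos: [0.4911, -0.3325, 0.2422]
eef_rot: [0.846, 0.533, -0.0, -0.0]
ft_force: [0.1, -0.5, -0.2]
opening: 0.0854
```

```bash
python3 - <<'E'
from h import *
s=st(); to([.4887,-.3327,.242],yawto=64.8)
p,d=optics.grab_frame("wrist"); cv2.imwrite("pics/w1.png",p[:,:,::-1]); np.savez("pics/w1.npz",p=p,d=d,pos=s["tool_pos"],q=s["eef_rot"])
E
```

```text
t 2.57 pos [ 0.4911 -0.3325  0.2422] yaw 64.39 F [ 0.1 -0.5 -0.2] T [ 0.01 -0.03  0.01] op 0.0854 q [ 0.94  0.51 -0.64  1.88  0.39  0.88  1.23]
tool shift mm [-1.2 -2.1  0.2] rows 1.0 turn -0.40558919478817756
```

View pics/w1.png

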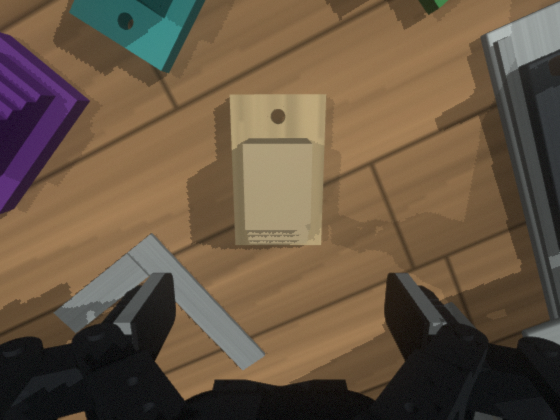

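```bash
python3 - <<'E'
from h import *
f=np.load("pics/w1.npz");W=cloud("wrist",f["d"]);Z=W[...,2]
m=((Z>.014)&(Z<.095)&(abs(W[...,0]-.48)<.12)&(abs(W[...,1]+.33)<.1)).astype(np.uint8)
n,l,stt,_=cv2.connectedComponentsWithStats(m);i=1+stt[1:,4].argmax();m=l==i;print(stt[i])
r=cv2.minAreaRect((W[m][:,:2]*1000).astype(np.float32));print(r)
m2=m&(Z>.078);print(cv2.minAreaRect((W[m2][:,:2]*1000).astype(np.float32)),np.median(Z[m2]))
p=f["p"].astype(int);v,u=np.mgrid[0:420,0:560];h=(abs(u-278)<14)&(abs(v-116)<14)&(p.sum(2)<220)
c=(u[h].mean(),v[h].mean());print(c,h.sum(),ray("wrist",c,.024))
E
```

```text
[  230    94    96   151 13521]
((486.494873046875, -321.3839416503906), (90.23155212402344, 149.9931182861328), 65.00077056884766)
((487.58819580078125, -322.24493408203125), (56.053287506103516, 73.25157165527344), 64.96238708496094) 0.08506010562663449
(np.float64(277.48275862068965), np.float64(119.24137931034483)) 29 [ 0.43925871 -0.29933361  0.024     ]
```

```bash
sed -i 's/def cloud(name,d):/def cloud(name,d,s=None):/; s/s=robot.sense();T=c\["T_tool_cam"\];W/s=s or robot.sense();T=c["T_tool_cam"];W/' h.py
cat >> h.py <<'E'
def snap(tag,name="wrist"):
    s=robot.sense();p,d=optics.grab_frame(name);cv2.imwrite(f"pics/{tag}.png",p[:,:,::-1]);s2=robot.sense()
    np.savez(f"pics/{tag}.npz",p=p,d=d,pos=s["tool_pos"],q=s["eef_rot"]);print("moved during pic",(s2["tool_pos"]-s["tool_pos"]).round(4))
    return p,d,s
E
python3 - <<'E'
from h import *
s=st();p,d,s=snap("w2")
W=cloud("wrist",d,s);Z=W[...,2]
m=((Z>.014)&(Z<.095)&(abs(W[...,0]-.48)<.12)&(abs(W[...,1]+.33)<.1)).astype(np.uint8)
n,l,stt,_=cv2.connectedComponentsWithStats(m);i=1+stt[1:,4].argmax();m=l==i
print(cv2.minAreaRect((W[m][:,:2]*1000).astype(np.float32)))
p=p.astype(int);v,u=np.mgrid[0:420,0:560];h=(abs(u-278)<20)&(abs(v-116)<20)&(p.sum(2)<260)
c=(u[h].mean(),v[h].mean());print(c,h.sum(),ray("wrist",c,.024,s))
E
```

```text
t 2.62 pos [ 0.4956 -0.3243  0.2431] yaw 64.89 F [2.9 7.  0.9] T [ 0.39 -0.18 -0.  ] op 0.0857 q [ 0.93  0.51 -0.65  1.88  0.39  0.88  1.22]
moved during pic [-0.0014 -0.003  -0.    ]
((481.189208984375, -330.3783264160156), (90.34854125976562, 150.42160034179688), 64.41268920898438)
(np.float64(267.05), np.float64(114.74285714285715)) 140 [ 0.43132726 -0.30654832  0.024     ]
```

```bash
python3 - <<'E'
from h import *
s=st(); to([.4886,-.3332,.10],yawto=64.8)
E
```

```text
t 2.67 pos [ 0.4943 -0.3274  0.243 ] yaw 64.93 F [ 0.7 -0.4 -0.3] T [-0.05  0.03 -0.04] op 0.0853 q [ 0.94  0.51 -0.65  1.88  0.39  0.88  1.23]
tool shift mm [ -7.7  -2.6 143. ] rows 4.0 turn 0.13048327881040223
```

>>> move_arm(
  steps=[0, 0, 0, 0.03, 0, 0, 0, 0, 0.03, 0, 0, 0, 0, 0.03, 0, 0, 0, 0, 0.03, 0, 0, 0, 0, 0, 0, 0, 0, 0, 0, 0],
)

```text
time_s: 3.17
tool_pos: [0.49, -0.3337, 0.1213]
eef_rot: [0.846, 0.533, -0.001, -0.001]
ft_force: [0.4, 0.2, 0.7]
opening: 0.0853
```

```bash
python3 - <<'E'
from h import *
s=st(); to([.4886,-.3332,.05],yawto=64.8)
E
```

```text
t 3.17 pos [ 0.49   -0.3337  0.1213] yaw 64.43 F [0.4 0.2 0.7] T [0.01 0.05 0.05] op 0.0853 q [ 0.86  0.65 -0.54  1.98  0.54  0.65  1.1 ]
tool shift mm [-0.1 -1.5 71.3] rows 2.0 turn -0.36964695532481073
```

Within about 1.5 mm of the grip target; I go down and close.

>>> move_arm(
  steps=[0, 0, -0.0015, 0.02, -0.4, 0, 0, 0, 0.02, 0, 0, 0, 0, 0.02, 0, 0, 0, 0, 0.011, 0, 0, 0, 0, 0, 0, 1, 0, 0, 0, 0, 1, 0, 0, 0, 0, 1, 0, 0, 0, 0, 1, 0, 0, 0, 0, 1, 0, 0, 0, 0],
)

```text
time_s: 4.0
tool_pos: [0.49, -0.3339, 0.053]
eef_rot: [0.844, 0.536, 0.0, 0.001]
ft_force: [-1.0, -0.8, 6.1]
opening: 0.0552
```

>>> move_arm(
  steps=[1, 0, 0, 0, 0, 1, 0, 0, 0, 0, 1, 0, 0, 0, 0, 1, 0, 0, 0, 0],
)

```text
time_s: 4.33
tool_pos: [0.49, -0.3339, 0.053]
eef_rot: [0.844, 0.536, 0.0, 0.001]
ft_force: [0.1, -0.3, 6.5]
opening: 0.0553
```

```bash
python3 - <<'E'
from h import *
s=st()
E
```

```text
t 4.33 pos [ 0.49   -0.3339  0.053 ] yaw 64.79 F [ 0.1 -0.3  6.5] T [ 0.15  0.17 -0.04] op 0.0553 q [ 0.8   0.74 -0.45  2.02  0.64  0.52  1.02]
```

>>> move_arm(
  steps=[1, 0, 0, -0.02, 0, 1, 0, 0, -0.02, 0, 1, 0, 0, -0.02, 0, 1, 0, 0, -0.01, 0, 1, 0, 0, 0, 0, 1, 0, 0, 0, 0],
)

```text
time_s: 4.83
tool_pos: [0.489, -0.3337, 0.1215]
eef_rot: [0.844, 0.536, -0.0, 0.0]
ft_force: [-0.1, 0.5, -7.1]
opening: 0.0556
```

```bash
python3 - <<'E'
from h import *
th=np.deg2rad(-2.28);ex=np.array([np.cos(th),np.sin(th)]);ey=np.array([-ex[1],ex[0]]);B=np.array([.7308,-.0433])
s=st();snap("w3");
# pre-hook: bore at booth x=-.15,y=-.112 ; TCP = bore+8mm
for x in (-.15,-.076):
    t=B+ex*(x+.009)+ey*(-.112);print(t);to([t[0],t[1],s["tool_pos"][2]],yawto=87.72)
E
```

```text
t 4.83 pos [ 0.489  -0.3337  0.1215] yaw 64.78 F [-0.1  0.5 -7.1] T [ 0.03  0.02 -0.01] op 0.0556 q [ 0.86  0.65 -0.54  1.99  0.54  0.65  1.1 ]
moved during pic [-0.0004  0.0003 -0.0008]
[ 0.58545593 -0.14960193]
tool shift mm [187.5  89.4  -0.8] rows 5.0 turn -22.92728267715978
[ 0.65939734 -0.15254587]
tool shift mm [187.5 163.4  -0.8] rows 6.0 turn -22.92728267715978
```

View pics/w3.png

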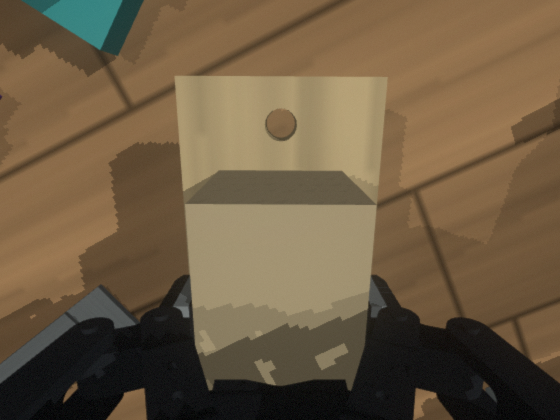

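>>> move_arm(
  steps=[1, 0, 0, 0, -5.7, 1, 0, 0, 0, -5.7, 1, 0, 0, 0, -5.7, 1, 0, 0, 0, -5.8, 1, 0, 0, 0, 0],
)

```text
time_s: 5.3
tool_pos: [0.4884, -0.3331, 0.1196]
eef_rot: [0.72, 0.694, -0.0, -0.001]
ft_force: [-0.3, 0.5, -7.5]
opening: 0.0556
```

>>> move_arm(
  steps=[1, 0.015, 0.008, 0, 0, 1, 0.026, 0.012, 0, 0, 1, 0.026, 0.012, 0, 0, 1, 0.026, 0.012, 0, 0, 1, 0.026, 0.012, 0, 0, 1, 0.026, 0.012, 0, 0, 1, 0.026, 0.012, 0, 0, 1, 0.0165, 0.009, 0, 0, 1, 0, 0, 0, 0, 1, 0, 0, 0, 0],
)

```text
time_s: 6.13
tool_pos: [0.5859, -0.1477, 0.1204]
eef_rot: [0.721, 0.693, -0.0, -0.001]
ft_force: [-1.6, -1.2, -6.9]
opening: 0.0554
```

```bash
cat >> h.py <<'E'
th=np.deg2rad(-2.28);ex=np.array([np.cos(th),np.sin(th)]);ey=np.array([-ex[1],ex[0]]);B=np.array([.7308,-.0433])
def bt(x,y,z,yw=87.72):
    t=B+ex*x+ey*y; to([t[0],t[1],z],yawto=yw)
def bxy(s): d=s["tool_pos"][:2]-B; print("booth xy of TCP",round(d@ex,4),round(d@ey,4),"z",s["tool_pos"][2].round(4))
E
python3 - <<'E'
from h import *
s=st();bxy(s);p,d,s=snap("w4");snap("s4","side")
W=cloud("wrist",d,s);r=W[...,:2]-s["tool_pos"][:2];x=r@ex;y=r@ey;Z=W[...,2]
u=Z-s["tool_pos"][2]
m=(x<-.045)&(x>-.1)&(abs(y)<.043)&(u>-.045)&(u<-.01)
print("plate z",np.percentile(Z[m],[5,50,95]),m.sum())
r=cv2.minAreaRect((np.stack([x[m],y[m]],1)*1000).astype(np.float32));print(r)
pp=p.astype(int);v,uu=np.mgrid[0:420,0:560]
for dx in range(0,1):
    c=(281,124);print(ray("wrist",c,Z[m].mean(),s)[:2]-s["tool_pos"][:2])
E
```

```text
t 6.13 pos [ 0.5859 -0.1477  0.1204] yaw 87.72 F [-1.6 -1.2 -6.9] T [-0.09  0.05 -0.07] op 0.0554 q [ 0.57  0.69 -0.63  1.95  0.61  0.7   1.09]
booth xy of TCP -0.1406 -0.1101 z 0.1204
moved during pic [-0.0007 -0.0016 -0.0001]
moved during pic [-0.0003 -0.0009  0.    ]
plate z [0.09057258 0.0916834  0.09276368] 17697
((-64.92353820800781, -0.001987457275390625), (39.83026123046875, 85.97439575195312), 0.012798899784684181)
[-0.06496984  0.00288584]
```

View pics/s4.png

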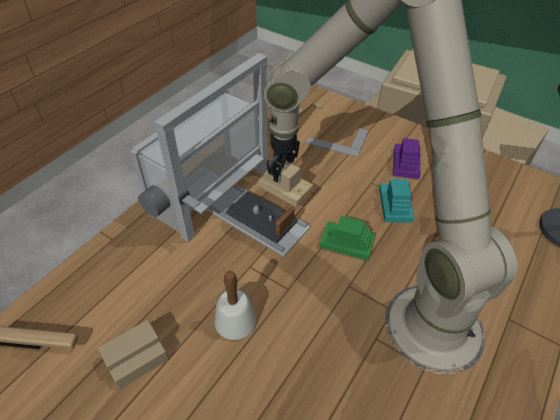

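```bash
python3 - <<'E'
from h import *
s=st();bxy(s);bt(-.1406,-.114,.0825)
E
```

```text
t 6.23 pos [ 0.5848 -0.1502  0.1203] yaw 87.59 F [-0.7 -1.2 -6.5] T [-0.08  0.03  0.02] op 0.0553 q [ 0.57  0.69 -0.63  1.95  0.62  0.7   1.09]
booth xy of TCP -0.1416 -0.1126 z 0.1203
tool shift mm [-1.4  1.  37.8] rows 1.0 turn -0.1320339399996726
```

>>> move_arm(
  steps=[1, -0.001, 0, 0.013, 0, 1, 0, 0, 0.013, 0, 1, 0, 0, 0.012, 0, 1, 0, 0, 0, 0, 1, 0, 0.014, 0, 0, 1, 0, 0.014, 0, 0, 1, 0, 0.014, 0, 0, 1, 0, 0.014, 0, 0, 1, 0, 0, 0, 0, 1, 0, 0, 0, 0],
)

```text
time_s: 7.07
tool_pos: [0.6418, -0.1527, 0.0826]
eef_rot: [0.721, 0.693, -0.0, -0.0]
ft_force: [-0.3, -0.2, -7.7]
opening: 0.0554
```

```bash
python3 - <<'E'
from h import *
s=st();bxy(s);bt(-.07,-.114,.0825);snap("s5","side");
p=cv2.imread("pics/s5.png")[90:250,130:370];cv2.imwrite("pics/s5c.png",cv2.resize(p,None,fx=3.3,fy=3.3,interpolation=cv2.INTER_CUBIC))
E
```

```text
t 7.07 pos [ 0.6418 -0.1527  0.0826] yaw 87.69 F [-0.3 -0.2 -7.7] T [0.04 0.03 0.01] op 0.0554 q [ 0.52  0.78 -0.6   1.84  0.64  0.72  1.09]
booth xy of TCP -0.0846 -0.1128 z 0.0826
tool shift mm [-1.2 14.6  0.1] rows 1.0 turn -0.025162138255666378
moved during pic [-0.0008 -0.0001 -0.    ]
```

View pics/s5c.png

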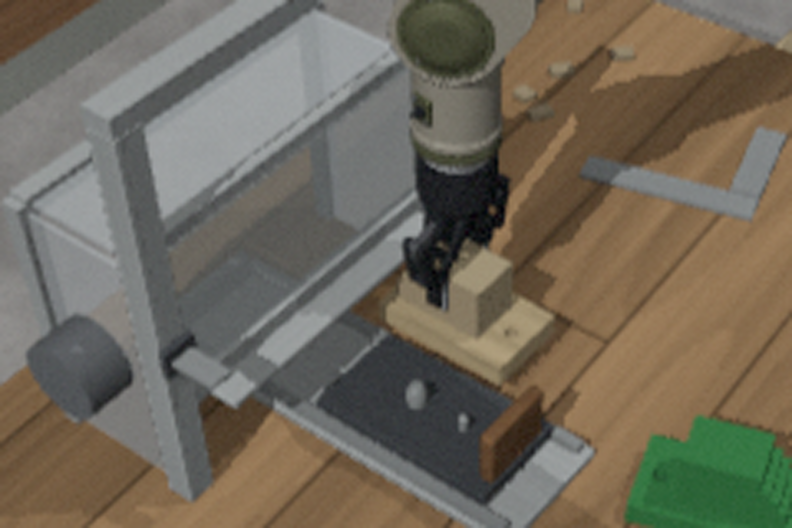

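```bash
python3 - <<'E'
from h import *
f=np.load("pics/s5.npz");W=cloud("side",f["d"]);q=W[...,:2]-B;x=q@ex;y=q@ey;Z=W[...,2]
p=f["p"].astype(int)
m=np.zeros(Z.shape,bool);m[60:180,252:300]=1
for z in np.arange(.1,.55,.025):
    k=m&(abs(Z-z)<.0125)&(y<-.03)&(y>-.2)&(x<-.0)
    if k.sum(): print(round(z,3),k.sum(),"x",np.percentile(x[k],[1,50,98]).round(3),"y",np.percentile(y[k],[2,98]).round(3))
E
```

```text
0.1 148 x [-0.132 -0.098 -0.008] y [-0.148 -0.071]
0.125 305 x [-0.131 -0.097 -0.005] y [-0.166 -0.052]
0.15 176 x [-0.105 -0.095 -0.001] y [-0.174 -0.046]
0.175 200 x [-0.107 -0.094 -0.002] y [-0.175 -0.043]
0.2 102 x [-0.124 -0.095 -0.002] y [-0.144 -0.073]
0.225 182 x [-0.124 -0.104 -0.002] y [-0.142 -0.073]
0.25 161 x [-0.124 -0.103 -0.002] y [-0.15  -0.074]
0.275 215 x [-0.127 -0.108 -0.004] y [-0.142 -0.071]
0.3 173 x [-0.125 -0.112 -0.071] y [-0.13 -0.07]
0.325 212 x [-0.126 -0.105 -0.066] y [-0.127 -0.063]
0.35 135 x [-0.128 -0.111 -0.073] y [-0.126 -0.063]
0.375 168 x [-0.147 -0.116 -0.077] y [-0.091 -0.055]
0.4 288 x [-0.161 -0.122 -0.009] y [-0.169 -0.053]
0.425 544 x [-0.169 -0.106 -0.014] y [-0.189 -0.056]
0.45 474 x [-0.177 -0.117 -0.008] y [-0.164 -0.064]
0.475 400 x [-0.182 -0.133 -0.073] y [-0.147 -0.075]
0.5 260 x [-0.184 -0.152 -0.108] y [-0.119 -0.099]
0.525 53 x [-0.184 -0.17  -0.148] y [-0.118 -0.108]
```

```bash
python3 - <<'E'
from h import *
f=np.load("pics/s5.npz");W=cloud("side",f["d"]);q=W[...,:2]-B;x=q@ex;y=q@ey;Z=W[...,2]
for v in range(76,132,8):
    print(v,[(u,*(1000*np.array([x[v,u],y[v,u],Z[v,u]])).round().astype(int)) for u in range(244,292,8)])
p=cv2.imread("pics/s5.png")[20:180,200:400];cv2.imwrite("pics/s5d.png",cv2.resize(p,None,fx=3.5,fy=3.5,interpolation=cv2.INTER_CUBIC))
c=optics.get_calibration("side");print(-c["R"].T@c["t"])
E
```

```text
76 [(244, np.int64(-15), np.int64(-101), np.int64(425)), (252, np.int64(1177), np.int64(-1564), np.int64(-744)), (260, np.int64(-62), np.int64(-112), np.int64(438)), (268, np.int64(-112), np.int64(-81), np.int64(472)), (276, np.int64(-132), np.int64(-88), np.int64(476)), (284, np.int64(-151), np.int64(-97), np.int64(479))]
84 [(244, np.int64(1153), np.int64(-1442), np.int64(-739)), (252, np.int64(1120), np.int64(-1492), np.int64(-752)), (260, np.int64(-96), np.int64(-67), np.int64(449)), (268, np.int64(-116), np.int64(-76), np.int64(452)), (276, np.int64(-134), np.int64(-86), np.int64(455)), (284, np.int64(-152), np.int64(-96), np.int64(456))]
92 [(244, np.int64(1098), np.int64(-1375), np.int64(-749)), (252, np.int64(-76), np.int64(-59), np.int64(422)), (260, np.int64(-98), np.int64(-65), np.int64(427)), (268, np.int64(-117), np.int64(-74), np.int64(430)), (276, np.int64(-132), np.int64(-88), np.int64(429)), (284, np.int64(-150), np.int64(-99), np.int64(430))]
100 [(244, np.int64(1039), np.int64(-1303), np.int64(-751)), (252, np.int64(-77), np.int64(-57), np.int64(398)), (260, np.int
[... 489 characters left out ...]
p.int64(-531), np.int64(3))]
116 [(244, np.int64(-10), np.int64(-97), np.int64(293)), (252, np.int64(-6), np.int64(-138), np.int64(266)), (260, np.int64(-86), np.int64(-77), np.int64(339)), (268, np.int64(-111), np.int64(-81), np.int64(347)), (276, np.int64(-121), np.int64(-104), np.int64(338)), (284, np.int64(124), np.int64(-490), np.int64(1))]
124 [(244, np.int64(-4), np.int64(-102), np.int64(258)), (252, np.int64(-4), np.int64(-139), np.int64(236)), (260, np.int64(-88), np.int64(-74), np.int64(314)), (268, np.int64(-111), np.int64(-81), np.int64(320)), (276, np.int64(-122), np.int64(-103), np.int64(312)), (284, np.int64(95), np.int64(-450), np.int64(0))]
[0.01363486 0.7300068  1.11712326]
```

View pics/s5d.png

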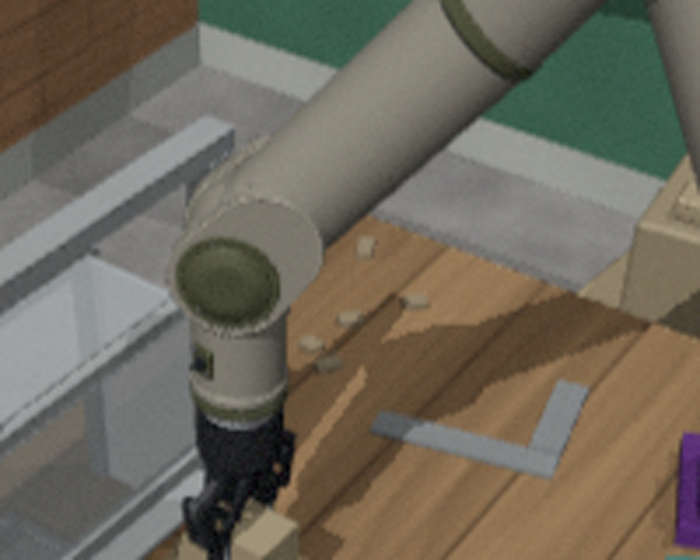

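>>> move_arm(
  steps=[1, 0, 0.004, 0, 0, 1, 0, 0, -0.003, 0, 1, 0, 0, -0.003, 0, 1, 0, 0, -0.003, 0, 1, 0, 0, -0.003, 0, 1, 0, 0, -0.003, 0, 1, 0, 0, 0, 0],
)

```text
time_s: 7.7
tool_pos: [0.6456, -0.1529, 0.0988]
eef_rot: [0.721, 0.693, -0.0, 0.0]
ft_force: [0.4, 0.2, -7.4]
opening: 0.0555
```

```bash
python3 - <<'E'
from h import *
s=st();bxy(s)
E
```

```text
t 7.7 pos [ 0.6456 -0.1529  0.0988] yaw 87.72 F [ 0.4  0.2 -7.4] T [0.03 0.03 0.02] op 0.0555 q [ 0.53  0.77 -0.61  1.83  0.63  0.75  1.11]
booth xy of TCP -0.0808 -0.1129 z 0.0988
```

>>> move_arm(
  steps=[1, 0, 0, -0.003, 0, 1, 0, 0, -0.003, 0, 1, 0, 0, 0, 0, 1, 0, 0, 0, 0],
)

```text
time_s: 8.03
tool_pos: [0.6457, -0.153, 0.1046]
eef_rot: [0.721, 0.693, 0.0, 0.0]
ft_force: [-0.7, -0.0, -7.9]
opening: 0.0552
```

```bash
python3 - <<'E'
from h import *
s=st();bxy(s);snap("s6","side");snap("t6","top")
p=cv2.imread("pics/s6.png")[90:250,130:370];cv2.imwrite("pics/s6c.png",cv2.resize(p,None,fx=3.3,fy=3.3,interpolation=cv2.INTER_CUBIC))
for n in ("s6","t6"):
    f=np.load(f"pics/{n}.npz");W=cloud("side" if n=="s6" else "top",f["d"]);q=W[...,:2]-B;x=q@ex;y=q@ey;Z=W[...,2]
    m=(x>-.038)&(x<-.01)&(y>-.02)&(y<.12)&(Z>.085)&(Z<.24);print("lip top",np.percentile(Z[m],[20,50,80]),m.sum())
E
```

```text
t 8.03 pos [ 0.6457 -0.153   0.1046] yaw 87.71 F [-0.7 -0.  -7.9] T [-0.01  0.02 -0.02] op 0.0552 q [ 0.53  0.76 -0.62  1.82  0.62  0.76  1.11]
booth xy of TCP -0.0807 -0.113 z 0.1046
moved during pic [ 0.0001  0.0001 -0.    ]
moved during pic [ 0.  0. -0.]
lip top [0.11833027 0.12052611 0.12228681] 335
lip top [0.11600346 0.11913108 0.12215614] 412
```

View pics/s6c.png

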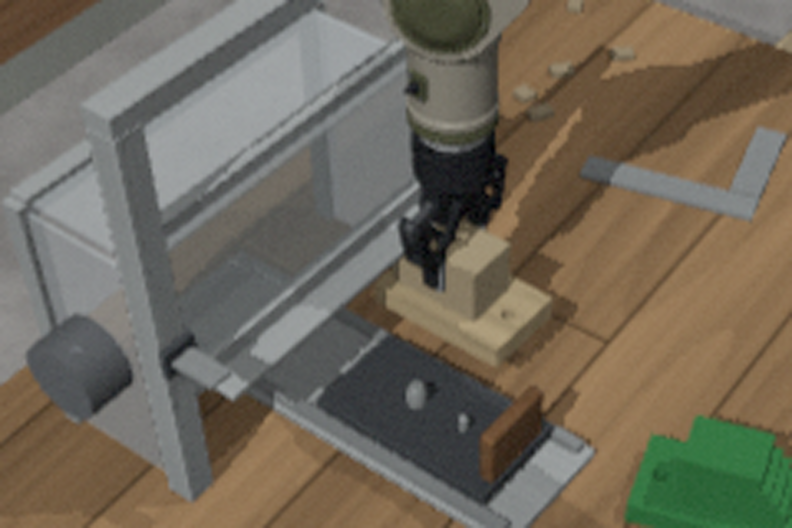

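>>> move_arm(
  steps=[1, 0, 0, -0.005, 0, 1, 0, 0, -0.005, 0, 1, 0, 0, -0.005, 0, 1, 0, 0, -0.005, 0, 1, 0, 0, -0.005, 0, 1, 0, 0, 0, 0, 1, 0, 0, 0, 0],
)

```text
time_s: 8.72
tool_pos: [0.646, -0.153, 0.1302]
eef_rot: [0.721, 0.693, 0.0, 0.001]
ft_force: [-0.2, -0.1, -6.7]
opening: 0.0551
```

```bash
cat >> h.py <<'E'
def lipz():
    for n in ("side","top"):
        p,d=optics.grab_frame(n);W=cloud(n,d);q=W[...,:2]-B;x=q@ex;y=q@ey;Z=W[...,2]
        m=(x>-.036)&(x<-.012)&(y>-.02)&(y<.12)&(Z>.085)&(Z<.24);z=Z[m]
        k=(x>-.057)&(x<-.02)&(y>.176)&(y<.194)&(Z>.17)&(Z<.22)
        print(n,"lip top",np.percentile(z,[20,50,80]).round(4),m.sum(),"mark top",np.percentile(Z[k],[20,50,80]).round(4),k.sum())
E
python3 - <<'E'
from h import *
s=st();bxy(s);lipz();snap("w6")
E
```

```text
t 8.72 pos [ 0.646  -0.153   0.1302] yaw 87.71 F [-0.2 -0.1 -6.7] T [-0.08 -0.04  0.06] op 0.0551 q [ 0.55  0.73 -0.64  1.81  0.59  0.8   1.14]
booth xy of TCP -0.0803 -0.113 z 0.1302
side lip top [0.1447 0.1463 0.148 ] 273 mark top [0.1905 0.1927 0.1992] 80
top lip top [0.1427 0.1453 0.1487] 363 mark top [0.1898 0.1934 0.1974] 80
moved during pic [-0.0001 -0.     -0.0002]
```

View pics/w6.png

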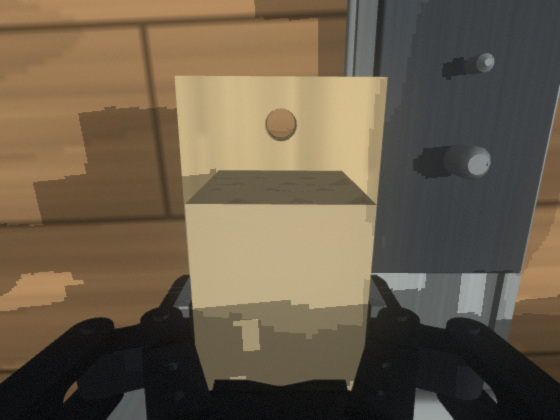

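>>> move_arm(
  steps=[1, 0, 0, -0.006, 0, 1, 0, 0, -0.006, 0, 1, 0, 0, -0.006, 0, 1, 0, 0, -0.006, 0, 1, 0, 0, -0.006, 0, 1, 0, 0, -0.006, 0, 1, 0, 0, -0.006, 0, 1, 0, 0, -0.006, 0, 1, 0, 0, 0, 0, 1, 0, 0, 0, 0],
)

```text
time_s: 9.7
tool_pos: [0.6465, -0.1529, 0.1784]
eef_rot: [0.721, 0.693, 0.001, 0.001]
ft_force: [1.0, -0.0, -7.7]
opening: 0.0555
```

```bash
python3 - <<'E'
from h import *
s=st();bxy(s);lipz();lipz();p,d,s=snap("s7","side")
cv2.imwrite("pics/s7c.png",cv2.resize(p[120:220,160:280,::-1],None,fx=6,fy=6,interpolation=cv2.INTER_CUBIC))
E
```

```text
t 9.7 pos [ 0.6465 -0.1529  0.1784] yaw 87.71 F [ 1.  -0.  -7.7] T [-0.02 -0.02 -0.  ] op 0.0555 q [ 0.57  0.68 -0.68  1.78  0.54  0.88  1.18]
booth xy of TCP -0.0799 -0.1128 z 0.1784
side lip top [0.1932 0.195  0.1963] 281 mark top [0.1913 0.1933 0.1994] 84
top lip top [0.1913 0.194  0.1967] 368 mark top [0.189  0.1922 0.1973] 79
side lip top [0.1931 0.1944 0.1962] 283 mark top [0.1913 0.1932 0.2002] 87
top lip top [0.1914 0.1941 0.1969] 382 mark top [0.1896 0.193  0.1969] 79
moved during pic [-0.0001  0.     -0.0001]
```

View pics/s7c.png

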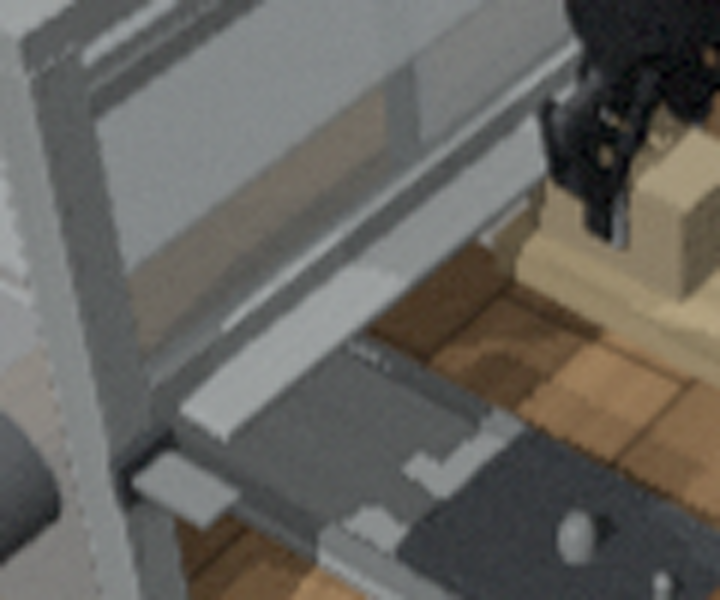

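```bash
python3 - <<'E'
from h import *
def P(x,y,z): return proj("side",[*(B+ex*x+ey*y),z])
for z in (.188,.190,.192,.194,.196): print("mark tip L/R top",z,P(-.06,.197,z).round(1),P(-.06,.173,z).round(1))
for z in (.190,.192,.194,.196,.198): print("lip front left top",z,P(-.038,.150,z).round(1))
p=cv2.imread("pics/s7.png");cv2.imwrite("pics/s7e.png",cv2.resize(p[180:215,175:235],None,fx=12,fy=12,interpolation=cv2.INTER_NEAREST))
E
```

```text
mark tip L/R top 0.188 [191.2 206.8] [197.3 201.6]
mark tip L/R top 0.19 [191.1 206.3] [197.2 201.1]
mark tip L/R top 0.192 [191.  205.8] [197.1 200.6]
mark tip L/R top 0.194 [190.9 205.3] [197.  200.1]
mark tip L/R top 0.196 [190.8 204.8] [196.9 199.6]
lip front left top 0.19 [197.1 192.8]
lip front left top 0.192 [197.  192.3]
lip front left top 0.194 [196.9 191.8]
lip front left top 0.196 [196.8 191.3]
lip front left top 0.198 [196.7 190.8]
```

View pics/s7e.png

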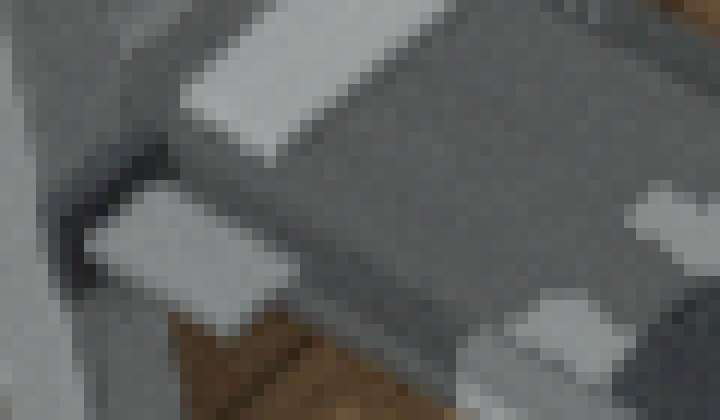

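>>> move_arm(
  steps=[1, 0, 0, -0.003, 0, 1, 0, 0, -0.0035, 0, 1, 0, 0, 0, 0, 1, 0, 0, 0, 0],
)

```text
time_s: 10.28
tool_pos: [0.6456, -0.1529, 0.1839]
eef_rot: [0.721, 0.693, -0.0, -0.0]
ft_force: [-0.6, 0.1, -7.8]
opening: 0.0553
```

```bash
python3 - <<'E'
from h import *
s=st();bxy(s)
L=[];M=[]
for i in range(3):
  for n in ("side","top"):
    p,d=optics.grab_frame(n);W=cloud(n,d);q=W[...,:2]-B;x=q@ex;y=q@ey;Z=W[...,2]
    m=(x>-.035)&(x<-.014)&(y>-.02)&(y<.14)&(Z>.19)&(Z<.215)
    k=(x>-.06)&(x<-.025)&(y>.177)&(y<.193)&(Z>.183)&(Z<.204)
    print(n,np.median(Z[m]).round(4),np.median(Z[k]).round(4),Z[k].mean().round(4),m.sum(),k.sum())
E
```

```text
t 10.28 pos [ 0.6456 -0.1529  0.1839] yaw 87.72 F [-0.6  0.1 -7.8] T [-0.01  0.12 -0.03] op 0.0553 q [ 0.57  0.67 -0.68  1.77  0.53  0.89  1.18]
booth xy of TCP -0.0808 -0.1129 z 0.1839
side 0.1996 0.1927 0.1929 270 55
top 0.1988 0.1919 0.1914 370 60
side 0.1996 0.192 0.1924 290 55
top 0.1989 0.1914 0.1915 386 66
side 0.1995 0.1925 0.1928 276 60
top 0.1992 0.1924 0.1922 373 64
```

>>> move_arm(
  steps=[1, 0, 0, -0.001, 0, 1, 0, 0, 0, 0, 1, 0, 0, 0, 0],
)

```text
time_s: 10.83
tool_pos: [0.6458, -0.1529, 0.1846]
eef_rot: [0.721, 0.693, 0.0, -0.0]
ft_force: [2.1, -0.3, -11.8]
opening: 0.0556
```

>>> move_arm(
  steps=[1, 0, 0, 0.006, 0, 1, 0, 0, 0.008, 0, 1, 0, 0, 0, 0, 1, 0, -0.02, 0, 0, 1, 0, -0.02, 0, 0, 1, 0, -0.02, 0, 0, 1, 0, -0.02, 0, 0, 1, 0, 0, 0, 0, 1, 0, 0, 0, 0],
)

```text
time_s: 11.58
tool_pos: [0.5649, -0.15, 0.1709]
eef_rot: [0.721, 0.693, -0.0, 0.0]
ft_force: [1.0, 0.3, -7.2]
opening: 0.0556
```

```bash
python3 - <<'E'
from h import *
s=st();bxy(s)
for i in range(2):
  for n in ("side","top"):
    p,d=optics.grab_frame(n);W=cloud(n,d);q=W[...,:2]-B;x=q@ex;y=q@ey;Z=W[...,2]
    m=(x>-.035)&(x<-.014)&(y>-.02)&(y<.14)&(Z>.19)&(Z<.215)
    k=(x>-.06)&(x<-.025)&(y>.177)&(y<.193)&(Z>.183)&(Z<.204)
    print(n,np.median(Z[m]).round(4),np.median(Z[k]).round(4),Z[k].mean().round(4),m.sum(),k.sum())
p,d,s=snap("w8")
E
```

```text
t 11.58 pos [ 0.5649 -0.15    0.1709] yaw 87.71 F [ 1.   0.3 -7.2] T [ 0.03 -0.12 -0.01] op 0.0556 q [ 0.62  0.61 -0.69  1.96  0.55  0.77  1.15]
booth xy of TCP -0.1616 -0.1132 z 0.1709
side 0.2004 0.1928 0.1929 273 58
top 0.1996 0.1923 0.192 374 64
side 0.2 0.1931 0.1929 276 55
top 0.1994 0.1913 0.1913 375 63
moved during pic [-0.0002  0.     -0.0001]
```

View pics/w8.png

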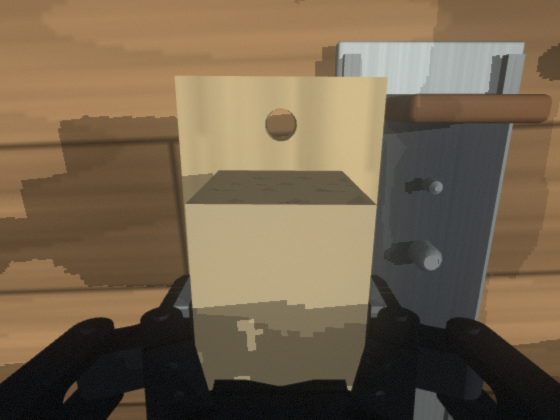

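```bash
python3 - <<'E'
from h import *
p=cv2.imread("pics/w8.png");cv2.imwrite("pics/w8c.png",cv2.resize(p[160:290,380:500],None,fx=6,fy=4.6*1,interpolation=cv2.INTER_CUBIC))
cv2.imwrite("pics/w8h.png",cv2.resize(p[95:155,240:330],None,fx=8,fy=8,interpolation=cv2.INTER_CUBIC))
E
```

```text
(no output)
```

View pics/w8c.png

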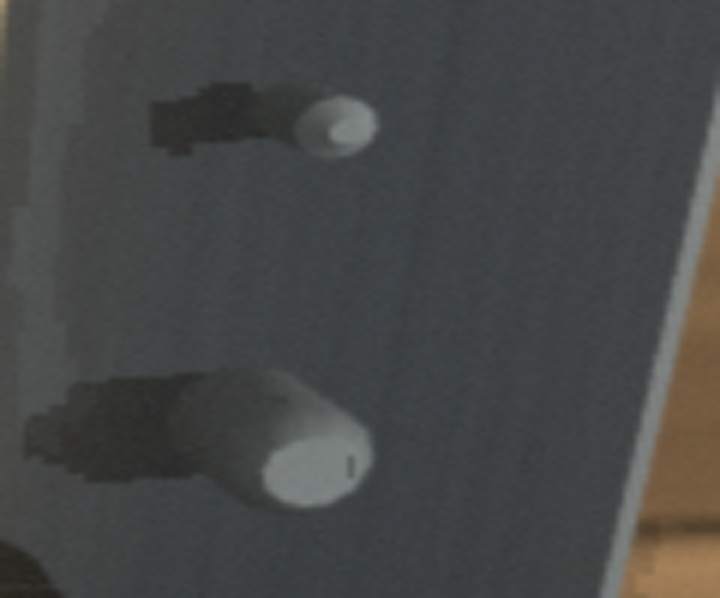

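View pics/w8h.png

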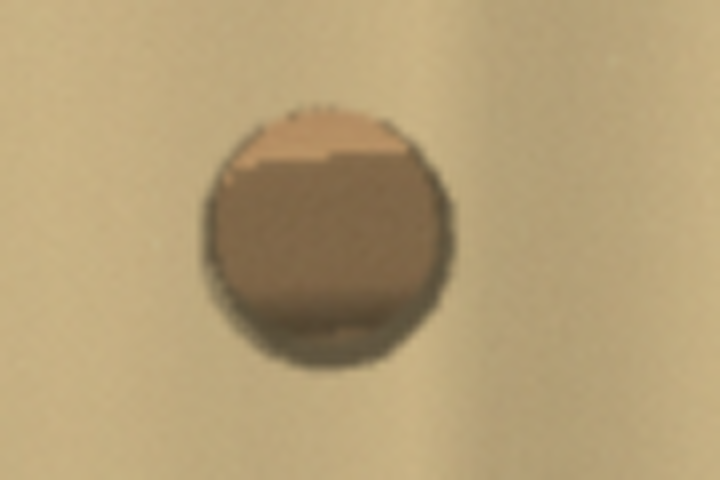

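```bash
cat >> h.py <<'E'
def load(tag):
    f=np.load(f"pics/{tag}.npz");return f["p"],f["d"],dict(tool_pos=f["pos"],eef_rot=f["q"])
def b2(v): v=np.asarray(v)[:2]-B;return np.array([v@ex,v@ey])
E
python3 - <<'E'
from h import *
p,d,s=load("w8");print(d[124-20:124-15,300].mean())
W=cloud("wrist",d,s);print("plate top z",np.median(W[90:105,200:350,2]), "shaft tops", W[263,432],W[188,439])
zt=np.median(W[90:105,200:350,2]);tz=s["tool_pos"][2];print("TCP-platetop",tz-zt)
h=b2(ray("wrist",(281,124.75),zt,s));t=b2(s["tool_pos"])
sp=b2(ray("wrist",(432,262.6),.058,s));pn=b2(ray("wrist",(438.8,188.),.052,s))
print("hole-TCP",(h-t).round(4),"spindle",sp.round(4),"pin",pn.round(4),"diff",(sp-pn).round(4))
# stone edges y
print("yaw",yaw(s))
# plate left/right edges at rows
g=cv2.cvtColor(p,cv2.COLOR_RGB2GRAY)
for v in (90,110,130,150):
    row=W[v,:,2];k=np.where(abs(row-zt)<.006)[0];a=b2(ray("wrist",(k.min()-.5,v),zt,s));b=b2(ray("wrist",(k.max()+.5,v),zt,s));print(v,(a-t).round(4),(b-t).round(4))
E
```

```text
0.15361656
plate top z 0.14200576872283777 shaft tops [ 0.61025898 -0.03757721  0.05755949] [ 0.55404325 -0.0353454   0.0531381 ]
TCP-platetop 0.028829690160165067
hole-TCP [-0.0647  0.0003] spindle [-0.1212  0.0007] pin [-0.1767  0.0013] diff [ 0.0555 -0.0006]
yaw 87.71869715430906
90 [-0.079  -0.0447] [-0.0791  0.0453]
110 [-0.0708 -0.045 ] [-0.0709  0.0451]
130 [-0.0624 -0.0452] [-0.0625  0.0449]
150 [-0.0537 -0.045 ] [-0.0537  0.0447]
```

```bash
python3 - <<'E'
from h import *
s=st();bxy(s);bt(-.1118,.0008,.14)
E
```

```text
t 11.83 pos [ 0.5666 -0.1496  0.1707] yaw 87.72 F [ 0.5 -0.1 -7.6] T [ 0.05 -0.01  0.03] op 0.0555 q [ 0.62  0.61 -0.69  1.96  0.55  0.77  1.15]
booth xy of TCP -0.1599 -0.1127 z 0.1707
tool shift mm [113.5  48.1  30.7] rows 4.0 turn -0.0006332871092240566
```

>>> move_arm(
  steps=[1, 0.012, 0.005, 0, 0, 1, 0.02, 0.0085, 0, 0, 1, 0.025, 0.0105, 0, 0, 1, 0.025, 0.0105, 0, 0, 1, 0.02, 0.0085, 0, 0, 1, 0.0115, 0.005, 0, 0, 1, 0, 0, 0.015, 0, 1, 0, 0, 0.015, 0, 1, 0, 0, 0, 0, 1, 0, 0, 0, 0],
)

```text
time_s: 12.67
tool_pos: [0.6177, -0.0383, 0.14]
eef_rot: [0.721, 0.693, -0.001, -0.001]
ft_force: [-0.4, 0.3, -6.5]
opening: 0.0553
```

>>> move_arm(
  steps=[1, 0, 0, 0, 0, 1, 0, 0, 0, 0, 1, 0, 0, 0, 0],
)

```text
time_s: 12.92
tool_pos: [0.6186, -0.0385, 0.1416]
eef_rot: [0.721, 0.693, 0.0, 0.0]
ft_force: [0.2, -0.8, -7.2]
opening: 0.0554
```

```bash
python3 - <<'E'
from h import *
s=st();bxy(s);bt(-.1118,.0008,.12);p,d,s=snap("w9")
cv2.imwrite("pics/w9h.png",cv2.resize(p[80:170,220:340,::-1],None,fx=6,fy=6,interpolation=cv2.INTER_CUBIC))
snap("t9","top")
E
```

```text
t 12.92 pos [ 0.6186 -0.0385  0.1416] yaw 87.68 F [ 0.2 -0.8 -7.2] T [-0.02 -0.03 -0.01] op 0.0554 q [ 0.39  0.67 -0.64  1.91  0.58  0.75  0.94]
booth xy of TCP -0.1123 0.0004 z 0.1416
tool shift mm [ 0.4  0.5 21.6] rows 1.0 turn -0.03785818385154016
moved during pic [-0.0001  0.     -0.0001]
moved during pic [-0.0001  0.     -0.0001]
```

View pics/w9h.png

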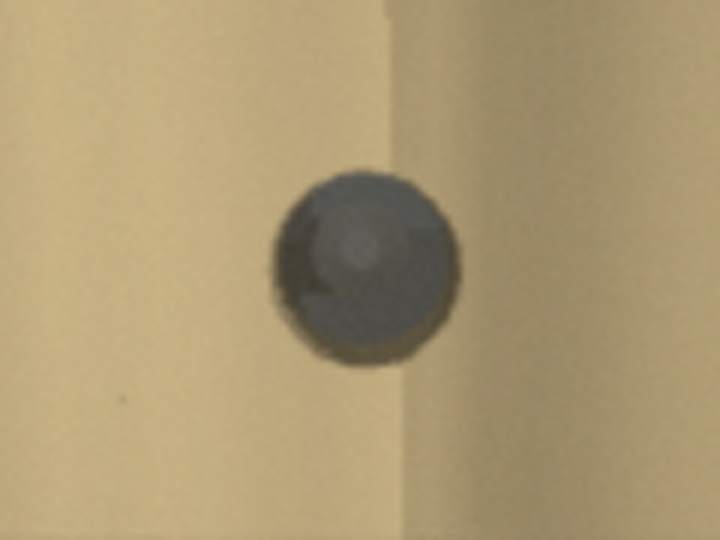

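```bash
python3 - <<'E'
from h import *
p,d,s=load("w9");W=cloud("wrist",d,s);zt=np.median(W[90:105,200:350,2]);print(zt)
h=b2(ray("wrist",(281,124.75),zt,s));pn=b2(ray("wrist",(280.2,121.7),.052,s));print("hole",h.round(4),"pin",pn.round(4),"need",(pn-h).round(4),"TCP",b2(s["tool_pos"]))
E
```

```text
0.11276667967762968
hole [-0.1769  0.0007] pin [-0.1762  0.0004] need [ 0.0007 -0.0003] TCP [-0.11227741  0.00036993]
```

>>> move_arm(
  steps=[1, 0, 0.0006, 0.012, 0, 1, 0, 0, 0.012, 0, 1, 0, 0, 0, 0, 1, 0, 0, 0, 0],
)

```text
time_s: 13.35
tool_pos: [0.6179, -0.0383, 0.1153]
eef_rot: [0.721, 0.693, -0.001, -0.001]
ft_force: [-0.8, 0.0, -6.1]
opening: 0.0553
```

```bash
python3 - <<'E'
from h import *
s=st();bxy(s);p,d,s=snap("w10")
cv2.imwrite("pics/w10h.png",cv2.resize(p[80:170,220:340,::-1],None,fx=6,fy=6,interpolation=cv2.INTER_CUBIC))
E
```

```text
t 13.35 pos [ 0.6179 -0.0383  0.1153] yaw 87.73 F [-0.8  0.  -6.1] T [ 0.03  0.03 -0.08] op 0.0553 q [ 0.37  0.71 -0.62  1.92  0.61  0.71  0.92]
booth xy of TCP -0.113 0.0005 z 0.1153
moved during pic [0.0005 0.0002 0.0007]
```

View pics/w10h.png

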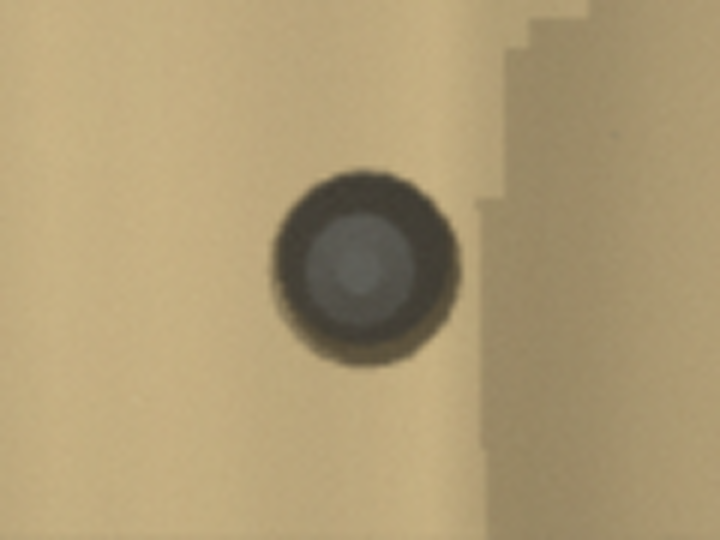

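```bash
python3 - <<'E'
from h import *
p,d,s=load("w10");W=cloud("wrist",d,s);zt=np.median(W[90:105,200:350,2]);print(zt)
h=b2(ray("wrist",(281,124.75),zt,s));pn=b2(ray("wrist",(280.2,125),.052,s));print("need",(pn-h).round(4))
st()
E
```

```text
0.0867242549762609
need [ 0.0014 -0.0003]
t 13.4 pos [ 0.6184 -0.0381  0.116 ] yaw 87.73 F [-0.9 -0.2 -6.9] T [ 0.08 -0.05  0.05] op 0.0556 q [ 0.37  0.7  -0.62  1.92  0.61  0.71  0.92]
```

>>> move_arm(
  steps=[1, 0, 0.0009, 0.002, 0, 1, 0, 0, 0.0025, 0, 1, 0, 0, 0.0025, 0, 1, 0, 0, 0.0025, 0, 1, 0, 0, 0.0025, 0, 1, 0, 0, 0, 0],
)

```text
time_s: 13.9
tool_pos: [0.6194, -0.0384, 0.1042]
eef_rot: [0.721, 0.693, -0.0, -0.0]
ft_force: [-0.6, 0.6, -8.3]
opening: 0.0553
```

```bash
python3 - <<'E'
from h import *
s=st();bxy(s);p,d,s=snap("w11")
W=cloud("wrist",d,s);print("plate top",np.median(W[90:105,200:350,2]))
E
```

```text
t 13.9 pos [ 0.6194 -0.0384  0.1042] yaw 87.71 F [-0.6  0.6 -8.3] T [-0.01 -0.06 -0.03] op 0.0553 q [ 0.36  0.72 -0.6   1.93  0.63  0.69  0.91]
booth xy of TCP -0.1115 0.0005 z 0.1042
moved during pic [0.0001 0.     0.0002]
plate top 0.07551310282736759
```

>>> move_arm(
  steps=[1, 0, 0, 0.0025, 0, 1, 0, 0, 0.0025, 0, 1, 0, 0, 0.0025, 0, 1, 0, 0, 0.0025, 0, 1, 0, 0, 0.0025, 0, 1, 0, 0, 0, 0],
)

```text
time_s: 14.45
tool_pos: [0.6194, -0.0383, 0.0916]
eef_rot: [0.721, 0.693, -0.0, -0.0]
ft_force: [0.1, -0.3, -7.1]
opening: 0.0552
```

```bash
python3 - <<'E'
from h import *
s=st();bxy(s)
E
```

```text
t 14.45 pos [ 0.6194 -0.0383  0.0916] yaw 87.72 F [ 0.1 -0.3 -7.1] T [ 0.01 -0.    0.03] op 0.0552 q [ 0.35  0.73 -0.59  1.93  0.64  0.67  0.89]
booth xy of TCP -0.1115 0.0006 z 0.0916
```

Underside at about 39 mm; 4 mm left. I lower to the deck and release.

>>> move_arm(
  steps=[1, 0, 0, 0.002, 0, 1, 0, 0, 0.002, 0, 1, 0, 0, 0.001, 0, 1, 0, 0, 0, 0, 1, 0, 0, 0, 0],
)

```text
time_s: 14.87
tool_pos: [0.6201, -0.0382, 0.088]
eef_rot: [0.721, 0.693, 0.0, 0.0]
ft_force: [-3.4, -1.1, 4.9]
opening: 0.0553
```

```bash
python3 - <<'E'
from h import *
s=st();bxy(s)
E
```

```text
t 14.87 pos [ 0.6201 -0.0382  0.088 ] yaw 87.71 F [-3.4 -1.1  4.9] T [-0.18  0.36 -0.04] op 0.0553 q [ 0.35  0.74 -0.59  1.93  0.65  0.66  0.89]
booth xy of TCP -0.1108 0.0007 z 0.088
```

>>> move_arm(
  steps=[0, 0, 0, 0, 0, 0, 0, 0, 0, 0, 0, 0, 0, 0, 0, 0, 0, 0, 0, 0, 0, 0, 0, 0, 0, 0, 0, 0, 0, 0, 0, 0, 0, -0.02, 0, 0, 0, 0, -0.03, 0, 0, 0, 0, -0.03, 0, 0, 0, 0, 0, 0],
)

```text
time_s: 15.7
tool_pos: [0.6222, -0.0375, 0.1724]
eef_rot: [0.721, 0.693, 0.003, 0.002]
ft_force: [1.6, 0.4, -0.2]
opening: 0.0854
```

```bash
python3 - <<'E'
from h import *
s=st();bxy(s);p,d,s=snap("w12")
W=cloud("wrist",d,s);q=W[...,:2]-B;x=q@ex;y=q@ey;Z=W[...,2]
for nm,a,b in (("near plate",-.195,-.165),):
    for yy in (-.035,.035):
        m=(x>a)&(x<b)&(abs(y-yy)<.008)&(Z>.03)&(Z<.08);print(nm,yy,np.median(Z[m]),m.sum())
m=(x>-.15)&(x<-.09)&(abs(y)<.025)&(Z>.1)&(Z<.14);print("stone top",np.median(Z[m]),"front/back",[np.median(Z[m&(x<-.125)]),np.median(Z[m&(x>-.11)])])
snap("s12","side")
E
```

```text
t 15.7 pos [ 0.6222 -0.0375  0.1724] yaw 87.72 F [ 1.6  0.4 -0.2] T [ 0.04 -0.08 -0.  ] op 0.0854 q [ 0.41  0.64 -0.67  1.88  0.54  0.81  0.98]
booth xy of TCP -0.1088 0.0015 z 0.1724
moved during pic [-0.0008 -0.0005 -0.0022]
near plate -0.035 0.05919280926067293 1171
near plate 0.035 0.05922005384936625 1158
stone top 0.11916325204186816 front/back [np.float64(0.11916869740950861), np.float64(0.11915406541676316)]
moved during pic [-0.001  -0.0004 -0.0017]
```

View pics/w12.png

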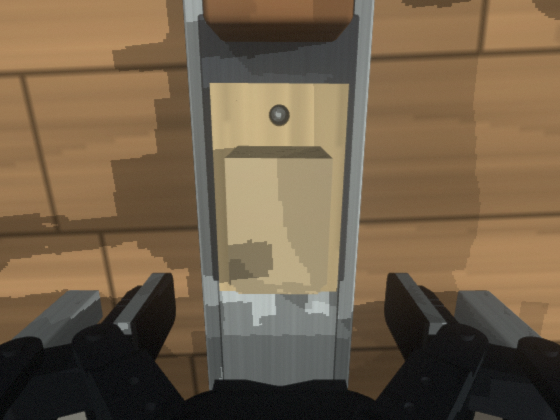

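View pics/s12.png

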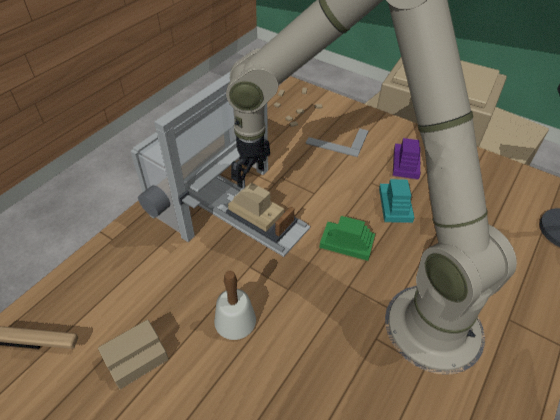

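```bash
python3 - <<'E'
from h import *
s=st();bxy(s);bt(-.272,0.001,.17)
E
```

```text
t 15.8 pos [ 0.6203 -0.0384  0.1685] yaw 87.69 F [-1.2  0.2  0. ] T [ 0.03  0.01 -0.02] op 0.0853 q [ 0.41  0.64 -0.67  1.88  0.55  0.8   0.97]
booth xy of TCP -0.1106 0.0005 z 0.1685
tool shift mm [   0.5 -161.4   -1.5] rows 4.0 turn -0.025207148852416594
```

>>> move_arm(
  steps=[1, 0, -0.015, 0, 0, 1, 0, -0.025, 0, 0, 1, 0, -0.03, 0, 0, 1, 0, -0.03, 0, 0, 1, 0, -0.03, 0, 0, 1, 0, -0.02, 0, 0, 1, 0, -0.0115, 0, 0, 1, 0, 0, 0, 0, 1, 0, 0, 0, 0, 1, 0, 0, 0, 0],
)

```text
time_s: 16.63
tool_pos: [0.46, -0.0317, 0.1672]
eef_rot: [0.721, 0.693, 0.001, 0.0]
ft_force: [0.8, 0.2, 0.4]
opening: 0.0003
```

```bash
python3 - <<'E'
from h import *
s=st();bxy(s);bt(-.272,0.001,.058)
E
```

```text
t 16.63 pos [ 0.46   -0.0317  0.1672] yaw 87.7 F [0.8 0.2 0.4] T [ 0.02  0.03 -0.05] op 0.0003 q [ 0.45  0.48 -0.69  2.23  0.56  0.6   0.88]
booth xy of TCP -0.271 0.0008 z 0.1672
tool shift mm [  0.2  -1.  109.2] rows 3.0 turn -0.02202148083054567
```

>>> move_arm(
  steps=[1, 0, -0.001, 0.015, 0, 1, 0, 0, 0.022, 0, 1, 0, 0, 0.022, 0, 1, 0, 0, 0.022, 0, 1, 0, 0, 0.018, 0, 1, 0, 0, 0.01, 0, 1, 0, 0, 0, 0, 1, 0, 0, 0, 0],
)

```text
time_s: 17.3
tool_pos: [0.4582, -0.0314, 0.0576]
eef_rot: [0.721, 0.693, -0.0, -0.0]
ft_force: [-0.5, -0.4, 0.6]
opening: 0.0003
```

```bash
python3 - <<'E'
from h import *
s=st();bxy(s);p,d,s=snap("s13","side");cv2.imwrite("pics/s13c.png",cv2.resize(p[90:260,150:370,::-1],None,fx=3.5,fy=3.5))
E
```

```text
t 17.3 pos [ 0.4582 -0.0314  0.0576] yaw 87.75 F [-0.5 -0.4  0.6] T [ 0.01 -0.03 -0.05] op 0.0003 q [ 0.23  0.65 -0.41  2.32  0.86  0.32  0.59]
booth xy of TCP -0.2729 0.0011 z 0.0576
moved during pic [ 0.0001 -0.0001  0.0006]
```

View pics/s13c.png

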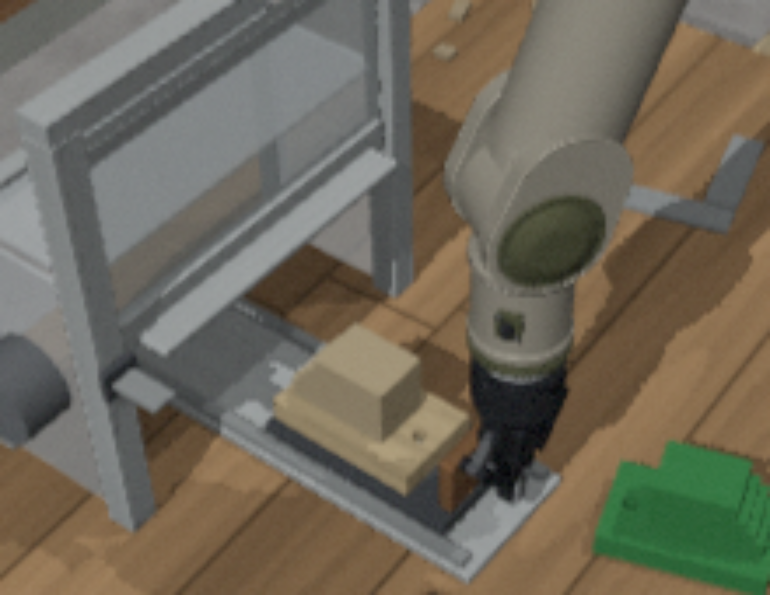

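>>> move_arm(
  steps=[1, 0, 0.005, 0, 0, 1, 0, 0.008, 0, 0, 1, 0, 0.008, 0, 0, 1, 0, 0.008, 0, 0, 1, 0, 0.008, 0, 0, 1, 0, 0.008, 0, 0, 1, 0, 0.008, 0, 0, 1, 0, 0.008, 0, 0, 1, 0, 0.008, 0, 0, 1, 0, 0, 0, 0],
)

```text
time_s: 18.18
tool_pos: [0.5283, -0.0349, 0.0587]
eef_rot: [0.722, 0.692, 0.001, 0.0]
ft_force: [1.3, 0.2, -0.3]
opening: 0.0001
```

```bash
python3 - <<'E'
from h import *
s=st();bxy(s)
E
```

```text
t 18.18 pos [ 0.5283 -0.0349  0.0587] yaw 87.63 F [ 1.3  0.2 -0.3] T [ 0.02 -0.    0.01] op 0.0001 q [ 0.3   0.7  -0.5   2.16  0.77  0.46  0.72]
booth xy of TCP -0.2027 0.0003 z 0.0587
```

>>> move_arm(
  steps=[1, 0, 0.008, 0, 0, 1, 0, 0.008, 0, 0, 1, 0, 0.008, 0, 0, 1, 0, 0.008, 0, 0, 1, 0, 0.008, 0, 0, 1, 0, 0.008, 0, 0, 1, 0, 0.008, 0, 0, 1, 0, 0.008, 0, 0, 1, 0, 0.008, 0, 0, 1, 0, 0, 0, 0],
)

```text
time_s: 19.02
tool_pos: [0.5996, -0.0377, 0.0585]
eef_rot: [0.721, 0.693, 0.001, 0.0]
ft_force: [1.3, 0.6, 0.3]
opening: -0.0003
```

```bash
python3 - <<'E'
from h import *
s=st();bxy(s);p,d,s=snap("s14","side");cv2.imwrite("pics/s14c.png",cv2.resize(p[60:250,130:370,::-1],None,fx=3.1,fy=3.1))
W=cloud("side",d);q=W[...,:2]-B;x=q@ex;y=q@ey;Z=W[...,2]
m=(abs(y)<.045)&(x>-.2)&(x<-.04)&(Z>.086)&(Z<.1);print("handle top",np.percentile(x[m],[2,50,98]),m.sum())
E
```

```text
t 19.02 pos [ 0.5996 -0.0377  0.0585] yaw 87.66 F [1.3 0.6 0.3] T [ 0.01 -0.05 -0.04] op -0.0003 q [ 0.33  0.76 -0.55  2.    0.71  0.58  0.82]
booth xy of TCP -0.1313 0.0003 z 0.0585
moved during pic [-0.0005  0.0001 -0.    ]
handle top [-0.14539789 -0.14001155 -0.10631747] 49
```

View pics/s14c.png

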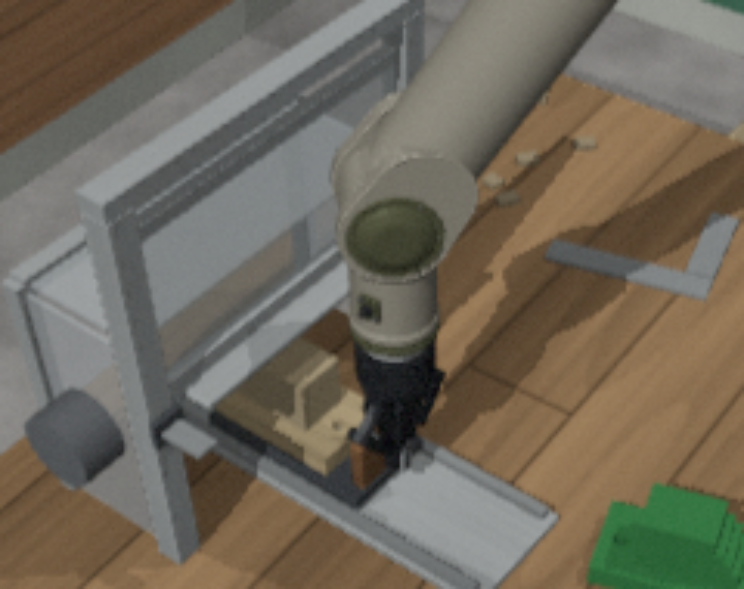

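```bash
python3 - <<'E'
from h import *
p,d,s=load("s14");W=cloud("side",d);q=W[...,:2]-B;x=q@ex;y=q@ey;Z=W[...,2]
for v in (92,98,104,110,116,124,132):
    print(v,[(u,*(1000*np.array([x[v,u],y[v,u],Z[v,u]])).round().astype(int).tolist()) for u in range(236,268,4)])
E
```

```text
92 [(236, -7, -72, 387), (240, -8, -88, 379), (244, 0, -113, 362), (248, -5, -126, 358), (252, -1, -148, 344), (256, -113, -31, 451), (260, -144, -7, 476), (264, -161, -2, 486)]
98 [(236, -6, -72, 367), (240, -5, -90, 357), (244, -2, -110, 344), (248, -97, -17, 434), (252, -110, -17, 439), (256, -137, 0, 460), (260, -152, 3, 468), (264, -165, 5, 474)]
104 [(236, -5, -71, 347), (240, -4, -90, 336), (244, -92, -6, 421), (248, -103, -9, 423), (252, -130, 8, 444), (256, -146, 11, 453), (260, -158, 12, 458), (264, -170, 10, 462)]
110 [(236, -2, -73, 324), (240, -87, 5, 406), (244, -101, 5, 412), (248, -113, 4, 417), (252, -141, 22, 439), (256, -158, 27, 449), (260, -168, 24, 452), (264, -179, 23, 456)]
116 [(236, -6, -66, 309), (240, -96, 17, 398), (244, -114, 22, 409), (248, -128, 23, 416), (252, -156, 40, 438), (256, -163, 33, 438), (260, -170, 27, 437), (264, -180, 24, 440)]
124 [(236, -3, -67, 278), (240, -114, 38, 394), (244, -139, 52, 414), (248, -146, 45, 413), (252, -155, 41, 415), (256, -163, 35, 415), (260, -170, 28, 414), (264, -178, 22, 413)]
132 [(236, -1, -67, 249), (240, -133, 61, 392), (244, -139, 54, 391), (248, -151, 53, 396), (252, -161, 48, 397), (256, -169, 43, 398), (260, -174, 34, 395), (264, -180, 25, 392)]
```

>>> move_arm(
  steps=[1, 0, 0.006, 0, 0, 1, 0, 0.006, 0, 0, 1, 0, 0.006, 0, 0, 1, 0, 0.006, 0, 0, 1, 0, 0.006, 0, 0, 1, 0, 0.003, 0, 0, 1, 0, 0, 0, 0],
)

```text
time_s: 19.65
tool_pos: [0.6313, -0.0389, 0.0582]
eef_rot: [0.721, 0.693, -0.0, -0.0]
ft_force: [-1.3, -0.4, 0.4]
opening: 0.0
```

```bash
python3 - <<'E'
from h import *
s=st();bxy(s)
E
```

```text
t 19.65 pos [ 0.6313 -0.0389  0.0582] yaw 87.7 F [-1.3 -0.4  0.4] T [-0.    0.13 -0.01] op 0.0 q [ 0.33  0.79 -0.56  1.92  0.69  0.64  0.86]
booth xy of TCP -0.0996 0.0004 z 0.0582
```

Now small steps until the stop shows in the force.

>>> move_arm(
  steps=[1, 0, 0.003, 0, 0, 1, 0, 0.003, 0, 0, 1, 0, 0.003, 0, 0, 1, 0, 0, 0, 0],
)

```text
time_s: 19.98
tool_pos: [0.6394, -0.0392, 0.058]
eef_rot: [0.721, 0.693, -0.001, -0.001]
ft_force: [-6.1, -0.5, 2.2]
opening: 0.0002
```

```bash
python3 - <<'E'
from h import *
s=st();bxy(s)
E
```

```text
t 19.98 pos [ 0.6394 -0.0392  0.058 ] yaw 87.72 F [-6.1 -0.5  2.2] T [-0.02  1.15 -0.02] op 0.0002 q [ 0.33  0.8  -0.57  1.9   0.69  0.65  0.87]
booth xy of TCP -0.0915 0.0004 z 0.058
```

>>> move_arm(
  steps=[1, 0, 0.0015, 0, 0, 1, 0, 0.0015, 0, 0, 1, 0, 0, 0, 0],
)

```text
time_s: 20.23
tool_pos: [0.6393, -0.0393, 0.0574]
eef_rot: [0.721, 0.693, -0.003, -0.002]
ft_force: [-15.8, 0.3, 5.4]
opening: -0.0002
```

```bash
python3 - <<'E'
from h import *
s=st();bxy(s)
E
```

```text
t 20.23 pos [ 0.6393 -0.0393  0.0574] yaw 87.74 F [-15.8   0.3   5.4] T [ 0.06  2.73 -0.07] op -0.0002 q [ 0.33  0.8  -0.57  1.9   0.68  0.66  0.87]
booth xy of TCP -0.0916 0.0004 z 0.0574
```

>>> move_arm(
  steps=[1, 0, -0.006, 0, 0, 1, 0, -0.02, 0, 0, 1, 0, -0.03, 0, 0, 1, 0, -0.03, 0, 0, 1, 0, -0.03, 0, 0, 1, 0, -0.02, -0.02, 0, 1, 0, 0, -0.03, 0, 1, 0, 0, -0.04, 0, 1, 0, 0, 0, 0],
)

```text
time_s: 20.98
tool_pos: [0.5107, -0.0328, 0.154]
eef_rot: [0.721, 0.693, 0.004, 0.003]
ft_force: [0.8, 0.1, -0.5]
opening: -0.0
```

```bash
python3 - <<'E'
from h import *
s=st();bxy(s)
L=[]
for i in range(4):
  for n in ("side","top"):
    p,d=optics.grab_frame(n);W=cloud(n,d);q=W[...,:2]-B;x=q@ex;y=q@ey;Z=W[...,2]
    m=(x>-.035)&(x<-.014)&(y>-.02)&(y<.14)&(Z>.19)&(Z<.215)
    k=(x>-.06)&(x<-.025)&(y>.177)&(y<.193)&(Z>.183)&(Z<.204)
    h=(abs(y)<.045)&(x>-.2)&(x<-.0)&(Z>.088)&(Z<.1);L.append(np.median(Z[m])-np.median(Z[k]))
    print(n,"lip",np.median(Z[m]).round(4),"mark",np.median(Z[k]).round(4),m.sum(),k.sum(),"handle",np.percentile(x[h],[3,50,97]).round(4),h.sum())
    cv2.imwrite(f"pics/f_{n}{i}.png",p[:,:,::-1])
print(np.mean(L))
snap("w15")
E
```

```text
t 20.98 pos [ 0.5107 -0.0328  0.154 ] yaw 87.75 F [ 0.8  0.1 -0.5] T [-0.01 -0.09  0.01] op -0.0 q [ 0.43  0.55 -0.67  2.14  0.59  0.63  0.87]
booth xy of TCP -0.2203 0.0017 z 0.154
side lip 0.2 mark 0.1929 288 60 handle [-0.0805 -0.0744 -0.0644] 116
top lip 0.1994 mark 0.1919 389 59 handle [-0.0785 -0.0708 -0.0627] 115
side lip 0.2003 mark 0.1931 280 56 handle [-0.0814 -0.0749 -0.0645] 121
top lip 0.1997 mark 0.1929 379 63 handle [-0.0787 -0.0702 -0.0624] 112
side lip 0.2003 mark 0.1924 280 60 handle [-0.0807 -0.0745 -0.0647] 116
top lip 0.1997 mark 0.192 381 61 handle [-0.0783 -0.0711 -0.0628] 113
side lip 0.2 mark 0.1922 279 57 handle [-0.0802 -0.0745 -0.0647] 114
top lip 0.1998 mark 0.192 372 62 handle [-0.0783 -0.0714 -0.0632] 110
0.007466565461897404
moved during pic [0.     0.     0.0001]
```

View pics/w15.png

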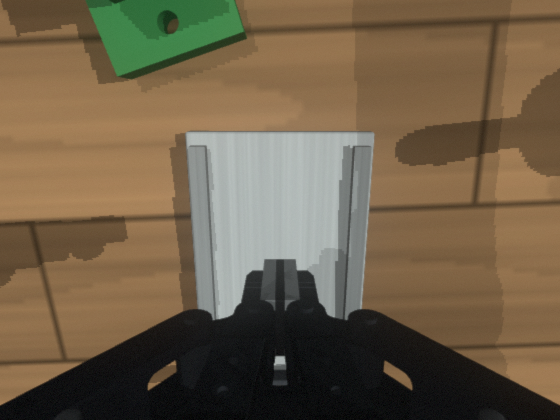

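View pics/f_side0.png

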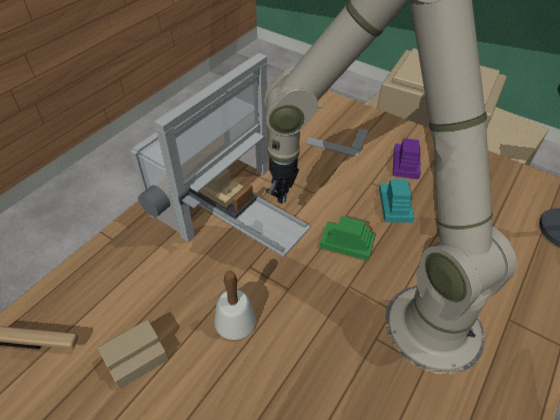

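Carriage home (handle centre -0.071 m vs -0.070 nominal). I take one close look at lip and pointer with the wrist camera.

>>> move_arm(
  steps=[1, 0.01, 0, -0.02, 0, 1, 0.015, 0.01, -0.025, 0, 1, 0.015, 0.01, -0.025, 0, 1, 0.015, 0.01, -0.025, 0, 1, 0.015, 0.01, -0.025, 0, 1, 0.015, 0.01, -0.02, 0, 1, 0.01, 0.01, -0.01, 0, 1, 0, 0, 0, 0, 1, 0, 0, 0, 0, 1, 0, 0, 0, 0],
)

```text
time_s: 22.27
tool_pos: [0.5701, 0.0579, 0.2968]
eef_rot: [0.721, 0.693, -0.001, -0.001]
ft_force: [-0.6, -0.4, -0.0]
opening: -0.0002
```

>>> move_arm(
  steps=[1, 0, 0, 0, 0, 1, 0, 0, 0, 0, 1, 0, 0, 0, 0],
)

```text
time_s: 22.52
tool_pos: [0.5705, 0.058, 0.2976]
eef_rot: [0.721, 0.693, -0.001, -0.0]
ft_force: [-0.6, -1.0, 0.8]
opening: -0.0003
```

```bash
python3 - <<'E'
from h import *
s=st();bxy(s);p,d,s=snap("w16")
W=cloud("wrist",d,s);q=W[...,:2]-B;x=q@ex;y=q@ey;Z=W[...,2]
for a,b in ((.0,.05),(.05,.1),(.1,.14)):
    m=(x>-.034)&(x<-.014)&(y>a)&(y<b)&(Z>.185)&(Z<.215)
    if m.sum(): print("lip",a,np.percentile(Z[m],[10,50,90]).round(4),m.sum())
k=(x>-.06)&(x<-.025)&(y>.176)&(y<.194)&(Z>.18)&(Z<.207)
if k.sum(): print("mark",np.percentile(Z[k],[10,50,90]).round(4),k.sum())
E
```

```text
t 22.52 pos [0.5705 0.058  0.2976] yaw 87.68 F [-0.6 -1.   0.8] T [ 0.02 -0.04  0.  ] op -0.0003 q [ 0.36  0.46 -0.8   1.86  0.39  0.99  0.93]
booth xy of TCP -0.1642 0.0949 z 0.2976
moved during pic [0.0001 0.0001 0.0002]
lip 0.0 [0.199  0.1994 0.1997] 14
lip 0.05 [0.1987 0.1996 0.2002] 84
lip 0.1 [0.1994 0.1994 0.1994] 1
mark [0.191  0.1917 0.1924] 242
```

View pics/w16.png

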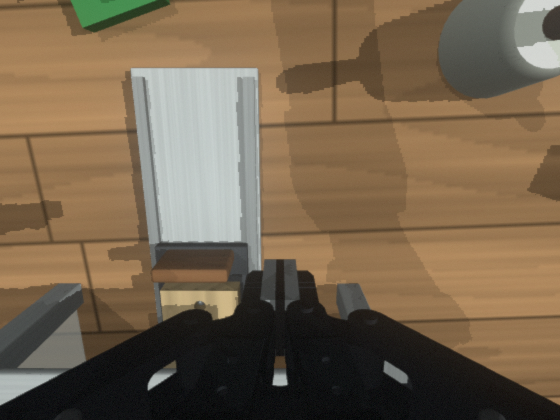

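Wrist depth gives lip top 199.5 mm and pointer top 191.7 mm. The lip's lower edge is therefore 189.5 mm against a pointer mid-height of 189.7 mm. The pin still stands in its hole at (200,305). I hand in.

```bash
python3 - <<'E'
from h import *
st();print(robot.sign_off())
E
```

```text
t 22.57 pos [0.5707 0.0582 0.2978] yaw 87.68 F [-0.2 -0.7 -0.3] T [ 0.01  0.06 -0.03] op -0.0001 q [ 0.36  0.46 -0.8   1.86  0.39  0.99  0.93]
the job is handed in; nothing more can be done
None
```

The job is handed in, after about 22.6 s of the 72 s allowed. The tool could only point straight down, so I gripped the moulding and used its stepped end as a hook under the lip to raise the sash. I then fitted the plate over the spindle and pin, released it, and pushed the carriage to its stop with the closed fingers on the push handle.

**Last checks:**
- **Sash:** the lip's lower edge came out 0.2 mm below the pointer's mid-height by the wrist camera. The side and top cameras together gave about 0.5 mm below, so they differ slightly.
- **Fit:** the plate's top was level at 59.2 mm against 59 mm nominal, and the stone's top was at 119.2 mm against 119 mm. The pin could be seen standing in its hole both before and after the push.
- **Carriage:** it stopped firmly, with 16 N on the tool. The handle's centre was then at -0.071 m by the top camera, against -0.070 m nominal. The side camera, which sees the handle obliquely, read -0.074 m.
- **Bystanders:** the mallet, offcut, square and coloured look-alikes were never approached. They look unmoved in the pictures, though I did not measure them again.
- **Forces:** the highest wrist force I read was about 16 N, taken only between moves.

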